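# Tighten a gasketed cover's wing nuts crosswise in two passes

### The job

Take the orange-handled wing-nut wrench from its grey rest and tighten the four brass wing nuts on the sloping blue cover with it, clockwise, in cross order and in two passes: first every nut only about half way (wing at its yellow mark), each followed by the one opposite, and only then, in the same crosswise manner, every nut tight to its stop (wing at the red mark). Turn the nuts with the wrench only, never with the fingers. Finally stand the wrench upright in its rest again, and leave the other things on the bench where they are.

Things in the scene. Friction and masses are not known exactly. Their poses are not given: they have to be found in the camera images.
- cover (a point): Centre of the face of the round blue cover (152 mm across, 4 mm boss 38 mm wide in its middle) of an aluminium housing fixed on a grey cradle (base 170 x 150 mm); 108 mm above the bench; place and yaw vary. The face slopes 25 deg, looking up and towards the robot or to its left. z: outward normal; x: up the slope, away from the robot; y: left along the face. Nuts stand at x, y = +-35.5 mm.
- wrench: Wing-nut wrench, 120 g, 104 mm long, upright in its rest. Origin at the tips of its jaws; z up to the handle. Orange paddle handle 50 mm wide (x), 15 thick (y; grip across it), z 62 to 104 mm; 11 mm shaft; head 38 across, z 16 to 24; two jaws 34 long (x), 7 thick, z 0 to 16, with a 10 mm slot between them along x, parallel to the paddle, that goes over a nut's wing (half turn is the same).
- rest: The wrench's rest: grey open square tray fixed to the bench, 62 x 62 mm outside, 52 x 52 inside, 28 high, floor 5 thick. Origin: centre of its underside, sides along x and y; place and yaw vary. The wrench stands in it on its jaws, its origin 5 mm above the tray's.
- nut_1 (a joint): Turn of the brass wing nut at the cover's upper left, opposite nut_3; rad, grows clockwise seen from outside (tightening). Starts loose at 0 to 0.2; 0.65 is half way (wing at yellow mark); 1.3 is tight, a firm stop (wing at red mark). At q the wing lies 1.3 - q from the cover's x towards its y. Friction 0.08 N m; stays where left; does not move along its axis.
- nut_1_wing (a point): Middle of the top edge of nut_1's wing, on the nut's axis, 20 mm off the cover's face; x along the wing, z along the axis outward; turns with the nut. Wing: bar 32 mm long, 6 thick, 6 to 20 mm off the face; under it a hub 15 across, 9 high. In the wrench's slot it has about 0.13 rad play each way; the slot takes 11 mm of it before the jaws meet the hub.
- nut_2 (a joint): Turn of the brass wing nut at the cover's upper right, opposite nut_4; rad, grows clockwise seen from outside (tightening). Starts loose at 0 to 0.2; 0.65 is half way (wing at yellow mark); 1.3 is tight, a firm stop (wing at red mark). At q the wing lies 1.3 - q from the cover's x towards its y. Friction 0.08 N m; stays where left; does not move along its axis.
- nut_2_wing (a point): Middle of the top edge of nut_2's wing, on the nut's axis, 20 mm off the cover's face; x along the wing, z along the axis outward; turns with the nut. Wing: bar 32 mm long, 6 thick, 6 to 20 mm off the face; under it a hub 15 across, 9 high. In the wrench's slot it has about 0.13 rad play each way; the slot takes 11 mm of it before the jaws meet the hub.
- nut_3 (a joint): Turn of the brass wing nut at the cover's lower right, opposite nut_1; rad, grows clockwise seen from outside (tightening). Starts loose at 0 to 0.2; 0.65 is half way (wing at yellow mark); 1.3 is tight, a firm stop (wing at red mark). At q the wing lies 1.3 - q from the cover's x towards its y. Friction 0.08 N m; stays where left; does not move along its axis.
- nut_3_wing (a point): Middle of the top edge of nut_3's wing, on the nut's axis, 20 mm off the cover's face; x along the wing, z along the axis outward; turns with the nut. Wing: bar 32 mm long, 6 thick, 6 to 20 mm off the face; under it a hub 15 across, 9 high. In the wrench's slot it has about 0.13 rad play each way; the slot takes 11 mm of it before the jaws meet the hub.
- nut_4 (a joint): Turn of the brass wing nut at the cover's lower left, opposite nut_2; rad, grows clockwise seen from outside (tightening). Starts loose at 0 to 0.2; 0.65 is half way (wing at yellow mark); 1.3 is tight, a firm stop (wing at red mark). At q the wing lies 1.3 - q from the cover's x towards its y. Friction 0.08 N m; stays where left; does not move along its axis.
- nut_4_wing (a point): Middle of the top edge of nut_4's wing, on the nut's axis, 20 mm off the cover's face; x along the wing, z along the axis outward; turns with the nut. Wing: bar 32 mm long, 6 thick, 6 to 20 mm off the face; under it a hub 15 across, 9 high. In the wrench's slot it has about 0.13 rad play each way; the slot takes 11 mm of it before the jaws meet the hub.
- spare_cap_0: Bystander, loose: black round capacitor, 26 across, 35 high, standing (mm). Origin: centre of its underside. Leave alone.
- spare_cap_1: Bystander, loose: black round capacitor, 26 across, 35 high, standing (mm). Origin: centre of its underside. Leave alone.
- heat_sink: Bystander, loose: black finned heat sink, 30x40x22 (mm). Origin: centre of its underside. Leave alone.
- spare_knob: Bystander, loose: black round knob, 30 across, 17 high (mm). Origin: centre of its underside. Leave alone.
- spacer_block: Bystander, loose: white block, 30x45x20 (mm). Origin: centre of its underside. Leave alone.
- masking_tape: Bystander, loose: roll of cream masking tape lying flat, 103 across, 25 high (mm). Origin: centre of its underside. Leave alone.
Things that resemble listed ones, but are neither listed nor needed, are in the scene too. There is more than one size of the wrench; the job needs the larger.

How it is judged:
On the way, in this order (a step that is already met when the one before it is completed fails the run):
1. two opposite nuts turned to about half way, the other two still loose (((value of joint nut_1 between 0.4 and 0.95 rad and value of joint nut_3 between 0.4 and 0.95 rad and value of joint each of nut_2, nut_4 below 0.3 rad) or (value of joint nut_2 between 0.4 and 0.95 rad and value of joint nut_4 between 0.4 and 0.95 rad and value of joint each of nut_1, nut_3 below 0.3 rad))), for 0.1 s.
2. all four nuts at about half way, none yet tight (value of joint nut_1 between 0.4 and 0.95 rad and value of joint nut_2 between 0.4 and 0.95 rad and value of joint nut_3 between 0.4 and 0.95 rad and value of joint nut_4 between 0.4 and 0.95 rad), for 0.1 s.
3. two opposite nuts turned tight, the other two still at about half way (((value of joint each of nut_1, nut_3 above 1.15 rad and value of joint each of nut_2, nut_4 below 0.95 rad) or (value of joint each of nut_2, nut_4 above 1.15 rad and value of joint each of nut_1, nut_3 below 0.95 rad))), for 0.1 s.
4. all four nuts tight (value of joint each of nut_1, nut_2, nut_3, nut_4 above 1.15 rad), for 0.1 s.
At the end, for the whole second after the job is handed in: All four nuts are turned to more than 1.15 of 1.3 rad, and the wrench stands released and at rest in its tray: its lower end within 18 mm of the tray's centre and under 12 mm above the tray's underside, less than 0.2 rad from upright (all of step 4 and horizontal distance between wrench and rest below 0.018 m and z of wrench in the frame of rest below 0.012 m and angle between wrench's own z axis and vertical below 0.2 rad and linear speed of wrench below 0.02 m/s); the robot touches nothing.
It fails at once if a nut pulled tight (over 0.95 rad) before all four were at half way (over 0.4 rad) (value of joint any of nut_1, nut_2, nut_3, nut_4 above 0.95 rad and value of joint any of nut_1, nut_2, nut_3, nut_4 below 0.4 rad).
It fails at once if a nut touched by the gripper or arm instead of the wrench (contact force between any of the fingers, the arm and nut_1 above 1 N or contact force between any of the fingers, the arm and nut_2 above 1 N or contact force between any of the fingers, the arm and nut_3 above 1 N or contact force between any of the fingers, the arm and nut_4 above 1 N).
It fails at once if a bystander moved by more than 30 mm (distance of any of spare_cap_0, spare_cap_1, heat_sink, spare_knob, spacer_block, masking_tape from where it was at the start of the episode above 0.03 m).
It also fails if it takes over 72 s, if anything falls off the work surface, if the arm or the gripper's body presses on something with over 40 N, if the wrist force passes 120 N, or if a joint passes its speed limit or range.

### The arm

A 6-joint arm with a two-finger parallel gripper is mounted at the origin on a cart in front of the work surface, level with it; the furniture and walls round the work are solid. World frame = base frame: x ahead of the robot, y to its left, z up, the work surface at z = 0. Lengths are in m, angles in rad, forces in N, time in s.
With the tool pointing down it reaches from about 0.35 to 0.85 m from the base axis. Payload 8.1 kg.
Tool frame: the origin (TCP) lies at the very end of the fingers, on their centre line; the grasp point (between the pads) lies 19 mm behind it (pinch_z is the distance from the TCP to the grasp point, in m); z points along the fingers, y is the direction in which the jaws open and shut (so a half turn about z gives the same grasp; the last joint's range is limited). The gripper opens to 93 mm and grips with 3 to 60 N. Pads are 15 mm wide; open, the fingers measure 128 mm over their backs; the gripper's body (75 mm by 188 mm) begins 65 mm behind the grasp point.
Start: joints at [-1.407, 0.13, 1.488, -0, 1.523, -0.085], TCP at [0.148, -0.582, 0.195] pointing down, gripper open.
Joint ranges: [-2.96, 2.96], [-0.89, 2.26], [0.02, 2.5], [-1.34, 4.48], [0, 2.73], [-2.66, 2.66]. Speed limits (rad/s): [2.39, 2.39, 2.79, 3.14, 3.14, 3.14].

### API

Orientations are given as a rotation vector (axis times angle).
In Python, from plant import * gives the robot as it stands.
- The arm moves only by the tool move_arm, never from a script. Its argument "series" is a list of rows, each a list of 7 numbers: the shift along the tool's x, y, z each as a share of 10 cm, from -1 to 1, then the turn, a rotation vector about the tool's x, y, z each as a share of 180 degrees, from -1 to 1, then the opening, from -1 (shut) to 1 (fully open). In form: [[dx, dy, dz, rx, ry, rz, jaw], ...]. A call has 1 to 8 rows; each row is the pose to reach, as a shift and turn from the pose commanded when the call began, along the tool's axes at that moment, turning the shorter way round; what a row does not reach only later rows make up. A row lasts 1/10 s, in which the tool goes at most 50 mm and 8.59 degrees, less where a joint would pass 70% of its speed; a pose out of reach is approached as far as the arm can. A call with a number of a shift or a turn outside -1 to 1 is refused whole. A call with a gripper value outside its range is refused whole. The fingers move at their own pace and stop on an object; "squeeze" is the grip in N (left out, the last holds). Time passes only in rows, so rows that repeat a pose let the fingers close. It gives the time, the measured TCP pose, the force and the opening at its end, in the units of the state.
- read_state(): the state, without advancing time (a new reading comes with each control period).
- read_camera(name): name is "scene" or "top" or "wrist"; returns a dict with "frame" (480x640x3 uint8, red, green, blue), "K" (3x3 intrinsics, pixels), "rvec" (rotation vector, rad) and "tvec" (3), from world to camera coordinates, as OpenCV has them. Camera axes: x right, y down, z forward; pixel columns grow to the right and rows downward; lengths in m; the calibration is good to about 2 mm. A picture is of the moment at which its call begins. There is no depth.
- close_job(): hands the job in, once; it reports no verdict.
The state is a dict: "t": time; "q": joint angles; "dq": joint speeds; "joint_torque": joint torques, N m; "tool_pos": TCP position; "orientation": TCP orientation; "force": force on the tool from outside, world axes, zero at the start; "wrist_torque": the same for the moment, N m; "opening": finger opening in m.
Only numpy, scipy, OpenCV 4.12 (cv2) and the standard library are available. Lean on these libraries where they do the work, as an engineer would, in place of code of your own. Each camera call takes 0.05 s, during which the arm holds its last target.

## Working session

There is one attempt and no reset: what is moved stays moved. The work goes in short steps, Python scripts to look and compute and a tool call to move; the robot and the scene stay as the last step left them, time stands still between calls to the robot, and variables do not carry over. Pictures are saved under pics/ and viewed, and the job is handed in when it is done.

Besides the shell and the picture viewer there is one more tool, called as name([rows], argument=value, ...), one row to a line, values as JSON. move_arm: Moves the arm, as the interface text tells. Shift numbers are shares of 10 cm and turn numbers shares of 180 degrees, none past 1 either way. Its arguments: {"type":"object","properties":{"series":{"type":"array","items":{"type":"array","items":{"type":"number"}}},"squeeze":{"type":"number"}},"required":["series"]}

```bash
ls; mkdir -p pics; python3 - <<'E'
from plant import *
import cv2
print(read_state())
for n in ["scene","top","wrist"]:
    c=read_camera(n); cv2.imwrite(f"pics/{n}0.png",c["frame"][:,:,::-1]); print(n,c["K"].tolist(),c["rvec"],c["tvec"])
E
```

```text
pics
{'t': 0.0, 'q': array([-1.40745207e+00,  1.31129263e-01,  1.48930674e+00, -5.48992352e-06,
        1.52300426e+00, -8.54316145e-02]), 'dq': array([ 1.04533777e-03, -2.24088835e-03,  6.21773257e-05,  8.60432212e-06,
       -1.41465418e-03,  1.34455365e-04]), 'joint_torque': array([ 1.19104334e-03, -5.59841073e+01, -4.91756558e+01,  7.70642096e-02,
        3.56850028e-02, -1.18199009e-04]), 'tool_pos': array([ 0.14762948, -0.58090789,  0.19439147]), 'orientation': array([-3.11548826e+00, -3.89540682e-01,  1.21566552e-04]), 'force': array([ 0.3223909 ,  1.12564664, -0.55624118]), 'wrist_torque': array([-0.03386817, -0.04041202,  0.01093836]), 'opening': 0.09314510960170254}
scene [[453.8942253377954, 0.0, 313.2672013606101], [0.0, 453.8942253377954, 232.5731819806578], [0.0, 0.0, 1.0]] [ 1.10859935 -1.98640621  1.31776108] [0.34964452 0.27477187 0.59731014]
top [[523.9867451140434, 0.0, 314.32448462651604], [0.0, 523.9867451140434, 237.46586248895], [0.0, 0.0, 1.0]] [ 2.17330757 -2.2162509   0.02493   ] [0.07099487 0.5495999  1.4400917 ]
wrist [[369.26419395646025, 0.0, 320.63469912144177], [0.0, 369.26419395646025, 239.3283830009348], [0.0, 0.0, 1.0]] [-2.30253076  1.79072159  0.24735784] [-0.59825869 -0.03121319  0.39227959]
```

View pics/scene0.png

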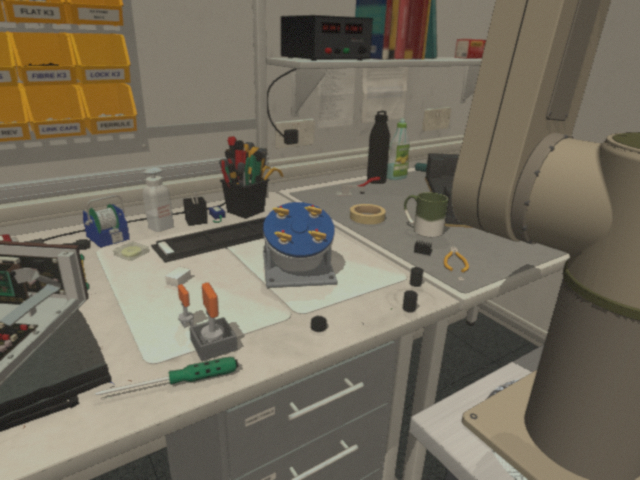

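View pics/top0.png

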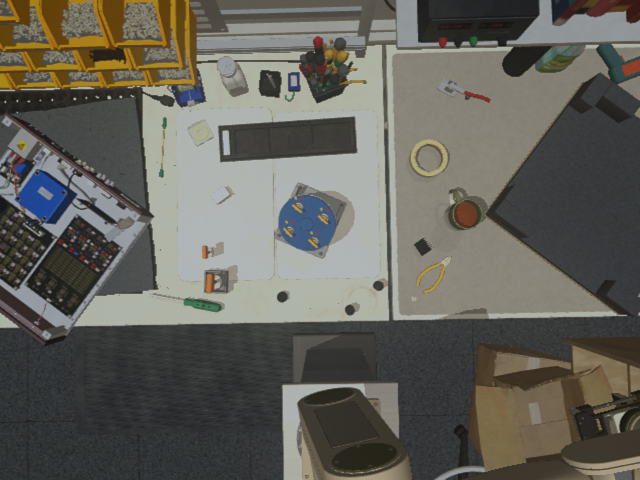

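View pics/wrist0.png

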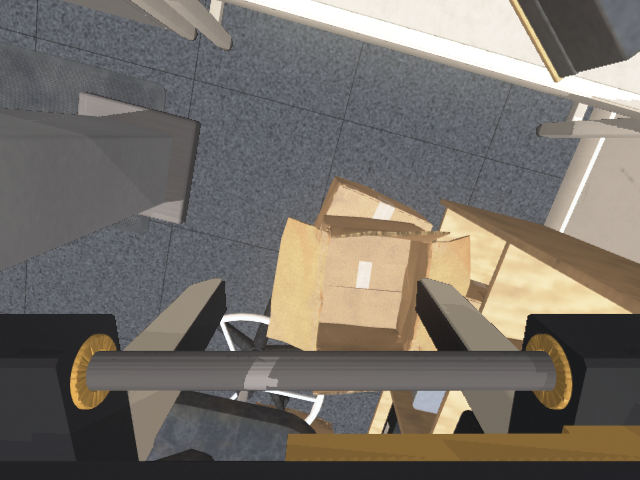

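```bash
cat > h.py <<'E'
from plant import *
import numpy as np, cv2
from scipy.spatial.transform import Rotation as R
def cam(n,save=None):
    c=read_camera(n); c["R"]=cv2.Rodrigues(np.array(c["rvec"],float))[0]; c["t"]=np.array(c["tvec"],float).ravel()
    if save: cv2.imwrite(f"pics/{save}.png",c["frame"][:,:,::-1])
    return c
def ray(c,u,v):
    d=c["R"].T@np.linalg.inv(c["K"])@np.array([u,v,1.]); return -c["R"].T@c["t"], d/np.linalg.norm(d)
def onplane(c,u,v,p0,n=(0,0,1)):
    o,d=ray(c,u,v); n=np.array(n,float); return o+d*(n@(np.array(p0)-o))/(n@d)
def proj(c,P):
    P=np.atleast_2d(P); q=(c["R"]@P.T).T+c["t"]; q=q@np.array(c["K"]).T; return q[:,:2]/q[:,2:]
def tri(obs):
    A=np.zeros((3,3));b=np.zeros(3)
    for c,u,v in obs:
        o,d=ray(c,u,v);M=np.eye(3)-np.outer(d,d);A+=M;b+=M@o
    p=np.linalg.solve(A,b); return p
def crop(c,x0,y0,x1,y1,k,name):
    im=c["frame"][y0:y1,x0:x1,::-1]; cv2.imwrite(f"pics/{name}.png",cv2.resize(im,None,fx=k,fy=k,interpolation=cv2.INTER_CUBIC))
def tool():
    s=read_state(); return np.array(s["tool_pos"]),R.from_rotvec(s["orientation"])
E
cat > save.py <<'E'
E
python3 - <<'E'
from h import *
s=cam("scene");t=cam("top")
crop(s,155,190,345,370,4,"s_crop");crop(t,180,170,360,310,4,"t_crop")
p,r=tool();print(r.as_matrix().round(3))
for c in(s,t):print((-c["R"].T@c["t"]).round(3))
E
```

```text
[[ 0.969  0.246 -0.   ]
 [ 0.246 -0.969  0.001]
 [ 0.    -0.001 -1.   ]]
[-0.173  0.54   0.483]
[0.496 0.039 1.461]
```

View pics/s_crop.png

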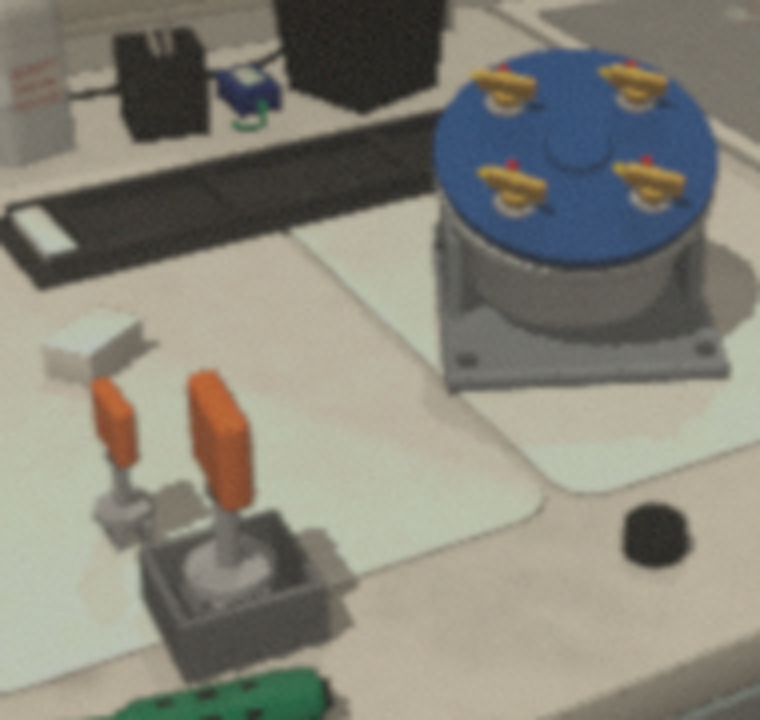

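View pics/t_crop.png

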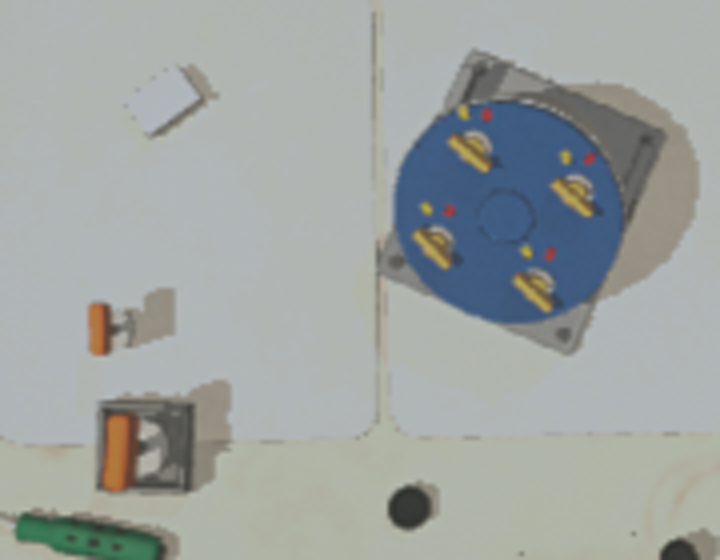

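```bash
python3 - <<'E'
from h import *
s=cam("scene");t=cam("top")
S=lambda u,v:(s,155+u/4,190+v/4)
T=lambda u,v:(t,180+u/4,170+v/4)
# nut order 1..4 ; scene
for a,b in [((505,85),(472,150)),((635,85),(576,195)),((650,183),(537,289)),((514,187),(435,246)),((577,150),(507,215))]:
    p=tri([S(*a),T(*b)]);print(p.round(4))
print("paddle top",tri([S(213,395),T(118,452)]).round(4))
print("small",tri([S(110,400),T(98,328)]).round(4))
for u,v in [(100,400),(193,402),(192,492),(98,492)]:
    c,a,b=T(u,v);print(onplane(c,a,b,(0,0,.028)).round(4))
for u,v in [(107,415),(135,415),(132,490),(105,490)]:
    c,a,b=T(u,v);print("pad",onplane(c,a,b,(0,0,.109)).round(4))
E
```

```text
[0.6241 0.0997 0.1324]
[0.5947 0.0348 0.1302]
[0.5365 0.0615 0.1006]
[0.5652 0.1266 0.1015]
[0.5839 0.0788 0.1052]
paddle top [0.4359 0.3343 0.1076]
small [0.5164 0.3542 0.0697]
[0.467  0.3611 0.028 ]
[0.4645 0.2973 0.028 ]
[0.4031 0.2988 0.028 ]
[0.4043 0.3632 0.028 ]
pad [0.4589 0.3385 0.109 ]
pad [0.4586 0.3203 0.109 ]
pad [0.4103 0.3228 0.109 ]
pad [0.4106 0.3403 0.109 ]
```

```bash
cat >> h.py <<'E'
def go(pd,Rd,verbose=True):
    """shares for reaching pose pd,Rd from the current pose"""
    p,r=tool(); d=r.inv().apply(np.array(pd)-p)/.1; w=(r.inv()*Rd).as_rotvec()/np.pi
    print("shares",d.round(3),w.round(4)," rows>=",round(max(np.linalg.norm(d)*2,np.linalg.norm(w)*180/8.59),1)); return d,w
def frame(x,z):
    z=np.array(z,float);z/=np.linalg.norm(z);x=np.array(x,float);x-=z*(x@z);x/=np.linalg.norm(x)
    return R.from_matrix(np.c_[x,np.cross(z,x),z])
E
python3 - <<'E'
from h import *
c=cam("wrist");p,r=tool()
print(r.inv().apply(-c["R"].T@c["t"]-p), (r.inv().as_matrix()@c["R"].T).round(3))
go((.50,0.03,.38),frame((1,0,0),(0,0,-1)))
E
```

```text
[ 0.07546284 -0.00097468 -0.19077519] [[-0.    -0.963 -0.27 ]
 [ 1.    -0.     0.   ]
 [-0.    -0.27   0.963]]
shares [ 4.92  -5.059 -1.845] [-0.0001  0.      0.0792]  rows>= 14.6
```

move_arm([
  [0.3,-0.3,-0.5,0,0,0,1],
  [0.6,-0.6,-0.7,0,0,0,1],
  [0.9,-0.9,-0.8,0,0,0.0396,1],
  [1,-1,-0.8,0,0,0.08,1],
])

```text
t: 0.8
tool_pos: [0.2222, -0.4586, 0.279]
orientation: [3.137, -0.009, 0.004]
force: [-1.2, -0.2, 0.2]
opening: 0.0929
```

```bash
python3 - <<'E'
from h import *
print(read_state()["t"],tool()[0]);go((.57,0.09,.27),frame((1,0,0),(0,0,-1)))
E
```

```text
0.8 [ 0.22218828 -0.45860592  0.27895077]
shares [ 3.447 -5.506  0.075] [ 0.0014 -0.0008 -0.0018]  rows>= 13.0
```

move_arm([
  [0.25,-0.42,0,0,0,0,1],
  [0.5,-0.83,0,0,0,0,1],
  [0.6,-1,0,0,0,0,1],
])

```text
t: 1.1
tool_pos: [0.2819, -0.3574, 0.2759]
orientation: [3.141, -0.001, 0.002]
force: [0.1, -0.1, 0.4]
opening: 0.0934
```

move_arm([
  [0.25,-0.42,0,0,0,0,1],
  [0.5,-0.83,0,0,0,0,1],
  [0.6,-1,0,0,0,0,1],
])

```text
t: 1.4
tool_pos: [0.342, -0.2575, 0.2759]
orientation: [-3.141, 0.0, -0.002]
force: [-0.1, 0.2, 1.3]
opening: 0.0932
```

move_arm([
  [0.25,-0.42,0,0,0,0,1],
  [0.5,-0.83,0,0,0,0,1],
  [0.6,-1,0,0,0,0,1],
])

```text
t: 1.7
tool_pos: [0.4022, -0.1574, 0.2758]
orientation: [-3.141, -0.0, -0.002]
force: [-1.2, 0.0, -0.5]
opening: 0.0931
```

move_arm([
  [0.25,-0.42,0,0,0,0,1],
  [0.5,-0.83,0,0,0,0,1],
  [0.6,-1,0,0,0,0,1],
])

```text
t: 2.0
tool_pos: [0.4623, -0.0573, 0.2755]
orientation: [-3.141, -0.0, -0.001]
force: [0.1, -0.5, 0.7]
opening: 0.0932
```

move_arm([
  [0.25,-0.42,0,0,0,0,1],
  [0.5,-0.83,0,0,0,0,1],
  [0.6,-1,0,0,0,0,1],
  [0.6,-1,0,0,0,0,1],
])

```text
t: 2.4
tool_pos: [0.5219, 0.0417, 0.275]
orientation: [-3.141, -0.002, 0.001]
force: [-1.1, -0.7, -0.5]
opening: 0.093
```

```bash
python3 - <<'E'
from h import *
print(read_state()["t"],tool()[0]);go((.57,0.09,.27),frame((1,0,0),(0,0,-1)))
c=cam("wrist","w1")
E
```

```text
2.4 [0.52191594 0.04174068 0.27497679]
shares [ 0.481 -0.482  0.05 ] [-0.0002  0.0002  0.0003]  rows>= 1.4
```

View pics/w1.png

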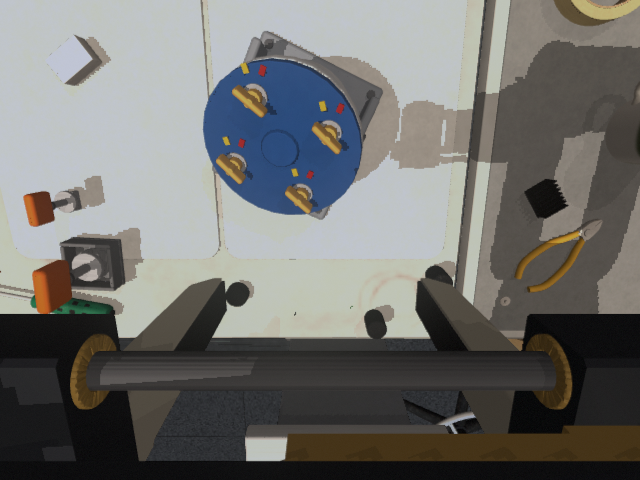

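move_arm([
  [0.3,-0.2,0.2,0,0,0,1],
  [0.5,-0.4,0.4,0,0,0,1],
  [0.5,-0.4,0.4,0,0,0,1],
  [0.5,-0.4,0.4,0,0,0,1],
])

```text
t: 2.85
tool_pos: [0.5707, 0.0781, 0.2349]
orientation: [3.141, -0.005, -0.003]
force: [-0.6, -0.3, -0.0]
opening: 0.093
```

```bash
python3 - <<'E'
from h import *
import pickle
c=cam("wrist","w2"); pickle.dump(c,open("w2.pkl","wb"))
crop(c,190,30,510,270,2.5,"w2c")
E
```

```text
(no output)
```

View pics/w2.png

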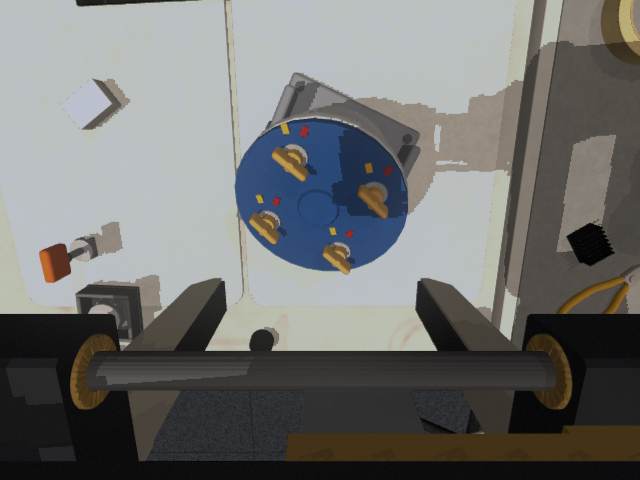

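View pics/w2c.png

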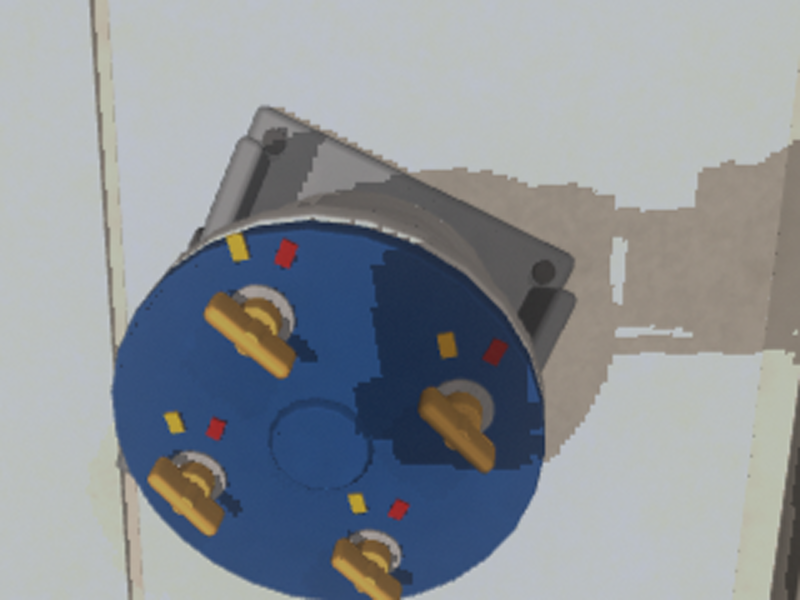

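```bash
cat > fit.py <<'E'
from h import *
from scipy.optimize import least_squares
def axes(yaw,tilt=np.deg2rad(25)):
    h=np.array([np.cos(yaw),np.sin(yaw),0]); n=-np.sin(tilt)*h+np.array([0,0,np.cos(tilt)]); X=np.cos(tilt)*h+np.array([0,0,np.sin(tilt)])
    return X,np.cross(n,X),n
NUT=np.array([[1,1],[1,-1],[-1,-1],[-1,1]])*.0355
def marks(c,box):
    f=c["frame"].astype(int);hsv=cv2.cvtColor(c["frame"],cv2.COLOR_RGB2HSV)
    x0,y0,x1,y1=box;out={}
    blue=((hsv[...,0]>100)&(hsv[...,0]<125)&(hsv[...,1]>110)).astype(np.uint8)
    red=(((hsv[...,0]<6)|(hsv[...,0]>174))&(hsv[...,1]>150)&(hsv[...,2]>60)).astype(np.uint8)
    yel=((hsv[...,0]>=20)&(hsv[...,0]<32)&(hsv[...,1]>130)&(hsv[...,2]>90)).astype(np.uint8)
    for nm,m in(("red",red),("yel",yel)):
        mm=np.zeros_like(m);mm[y0:y1,x0:x1]=m[y0:y1,x0:x1]
        n,l,st,ce=cv2.connectedComponentsWithStats(mm)
        out[nm]=[(ce[i].round(1).tolist(),int(st[i,4])) for i in range(1,n) if st[i,4]>8]
    return out,blue
E
python3 - <<'E'
from fit import *
import pickle
c=pickle.load(open("w2.pkl","rb"))
print(marks(c,(200,90,430,290))[0])
E
```

```text
{'red': [([303.9, 131.1], 63), ([387.6, 170.4], 55), ([275.9, 201.1], 41), ([349.0, 233.4], 37)], 'yel': [([284.6, 128.3], 65), ([294.6, 156.8], 54), ([287.4, 165.6], 143), ([259.1, 198.5], 42), ([261.6, 230.9], 97), ([269.4, 222.9], 30), ([332.4, 230.9], 37), ([340.2, 253.5], 30), ([335.0, 262.7], 89)]}
```

```bash
cat >> fit.py <<'E'
E
python3 - <<'E'
from fit import *
import pickle
c=pickle.load(open("w2.pkl","rb"))
red=np.array([[303.9,131.1],[387.6,170.4],[349,233.4],[275.9,201.1]])
yel=np.array([[284.6,128.3],[368.8,168.],[332.4,230.9],[259.1,198.5]])
_,blue=marks(c,(0,0,1,1))
m=blue.copy();m[:, :200]=0;m[300:]=0;m[:,430:]=0;m[:90]=0
cn,_=cv2.findContours(m,cv2.RETR_EXTERNAL,cv2.CHAIN_APPROX_NONE);cn=max(cn,key=cv2.contourArea)
hull=cv2.convexHull(cn)[:,0].astype(float); print(len(hull),hull.min(0),hull.max(0))
def pts(p):
    X,Y,n=axes(p[2]);o=np.array([p[0],p[1],p[5]])
    P=lambda x,y,z=0:o+x*X+y*Y+z*n
    a=[P(i+p[3],j) for i,j in NUT];b=[P(i+p[3]*np.cos(.65),j+p[3]*np.sin(.65)) for i,j in NUT]
    return np.array(a),np.array(b),X,Y,n,o
def res(p,fixz=None):
    p=np.array(p)
    if fixz is not None:p=np.r_[p,fixz]
    a,b,X,Y,n,o=pts(p)
    ci=[]
    for u,v in hull:
        q=onplane(c,u,v,o,n)-o;ci.append((np.hypot(q@X,q@Y)-.076)*900)
    return np.r_[(proj(c,a)-red).ravel(),(proj(c,b)-yel).ravel(),0.3*np.array(ci)]
x0=[.583,.0795,-.427,.02,0]
for z in(.108,None):
    s=least_squares(lambda p:res(p,z),x0+([.108] if z is None else []),loss="soft_l1")
    print(z,s.x.round(4),np.abs(s.fun[:16]).max().round(2),s.fun[16:].round(1).tolist()[:60])
    sol=s.x if z is None else np.r_[s.x,z]
    if z: np.save("cov.npy",sol)
sol=np.load("cov.npy");a,b,X,Y,n,o=pts(sol)
print(o,X,Y,n)
for k,(i,j) in enumerate(NUT):
    P=o+i*X+j*Y+.02*n; print(k+1,P.round(4),proj(c,P).round(1))
# wing angle from lit top face
hsv=cv2.cvtColor(c["frame"],cv2.COLOR_RGB2HSV)
E
```

```text
55 [235. 119.] [407. 269.]
0.108 [ 0.5869  0.0811 -0.4297  0.0222  0.    ] 1.35 [0.4, 0.4, 0.4, 0.4, 0.4, 0.4, 0.4, 0.4, 0.4, 0.3, 0.2, 0.2, 0.2, 0.1, -0.0, -0.0, -0.2, -0.1, -0.2, -0.1, -0.2, -0.1, -0.1, -0.0, -0.1, -0.1, -0.0, -0.4, -0.2, -0.1, -0.1, -0.2, -0.1, -0.2, -0.2, -0.2, -0.1, -0.2, -0.2, -0.2, -0.3, -0.2, -0.2, -0.2, -0.4, -0.3, -0.3, -0.3, -0.1, -0.1, 0.1, 0.1, 0.3, 0.3, 0.3]
None [ 0.5871  0.0811 -0.4295  0.0221  0.      0.1093] 1.14 [0.3, 0.3, 0.4, 0.3, 0.4, 0.4, 0.3, 0.3, 0.3, 0.2, 0.1, 0.1, 0.1, -0.0, -0.1, -0.1, -0.3, -0.2, -0.2, -0.2, -0.3, -0.2, -0.2, -0.1, -0.2, -0.2, -0.1, -0.5, -0.3, -0.2, -0.2, -0.3, -0.2, -0.3, -0.3, -0.3, -0.2, -0.3, -0.3, -0.3, -0.4, -0.3, -0.3, -0.3, -0.4, -0.4, -0.3, -0.3, -0.2, -0.2, -0.0, 0.0, 0.2, 0.2, 0.2]
[0.58694328 0.0810607  0.108     ] [ 0.82391801 -0.37756181  0.42261826] [4.16593359e-01 9.09092940e-01 2.77555756e-17] [-0.38419928  0.17605996  0.90630779]
1 [0.6233 0.1035 0.1411] [[288.2 166.8]]
2 [0.5937 0.0389 0.1411] [[371.9 205.1]]
3 [0.5352 0.0657 0.1111] [[335.5 263.2]]
4 [0.5648 0.1303 0.1111] [[262.4 231.7]]
```

```bash
cat >> fit.py <<'E'
def cover():
    p=np.load("cov.npy");X,Y,n=axes(p[2]);return np.array([p[0],p[1],p[5]]),X,Y,n
def wings(c,vthr=None):
    o,X,Y,n=cover();hsv=cv2.cvtColor(c["frame"],cv2.COLOR_RGB2HSV);out=[]
    for k,(i,j) in enumerate(NUT):
        P=o+i*X+j*Y+.02*n;u,v=proj(c,P)[0]
        br=((hsv[...,0]>=12)&(hsv[...,0]<32)&(hsv[...,1]>120))
        yy,xx=np.nonzero(br);w=np.array([onplane(c,a,b,P,n)-P for a,b in zip(xx,yy) if abs(a-u)<30 and abs(b-v)<30])
        px=np.array([(a,b) for a,b in zip(xx,yy) if abs(a-u)<30 and abs(b-v)<30])
        l=np.c_[w@X,w@Y];V=hsv[px[:,1],px[:,0],2].astype(int)
        out.append((l,V))
    return out
E
python3 - <<'E'
from fit import *
import pickle
c=pickle.load(open("w2.pkl","rb"))
for k,(l,V) in enumerate(wings(c)):
    r=np.hypot(*l.T)<.0165
    thr=np.percentile(V[r],50)
    m=r&(V>=thr)
    print(k+1,np.percentile(V[r],[10,30,50,70,90]))
    # robust: hypothesise angle; count lit pixels within |perp|<3mm
    best=[]
    for a in np.arange(.9,1.5,.01):
        d=np.array([np.cos(a),np.sin(a)]);s=l@d;t=l@[-d[1],d[0]]
        best.append((((np.abs(t)<.003)&(np.abs(s)<.016)&m).sum(),a))
    mx=max(best)[0];print("  strip angle",np.mean([a for q,a in best if q>=mx-1]).round(3),mx)
    t,s=cv2.minAreaRect((l[m]*1000).astype(np.float32))[1:] ; 
    q=l[m]-l[m].mean(0);w,vv=np.linalg.eigh(q.T@q);d=vv[:,1];print("  pca",np.arctan2(d[1],d[0])%np.pi,l[m].mean(0)*1e3,m.sum())
E
```

```text
1 [107. 112. 139. 178. 183.]
  strip angle 1.26 259
  pca 1.2346210997725358 [1.96544648 0.11353591] 321
2 [101. 107. 112. 125. 139.]
  strip angle 1.19 177
  pca 1.10887933300593 [ 3.12226951 -0.34390945] 265
3 [109. 113. 141. 179. 184.]
  strip angle 1.205 155
  pca 1.0283800139207246 [2.48272136 0.47966292] 192
4 [107.1 111.  130.  172.7 184. ]
  strip angle 1.102 175
  pca 0.9809450433968804 [ 2.58339678 -0.08128202] 227
```

```bash
python3 - <<'E'
from fit import *
import pickle
c=pickle.load(open("w2.pkl","rb"));o,X,Y,n=cover()
hsv=cv2.cvtColor(c["frame"],cv2.COLOR_RGB2HSV)
for k,(i,j) in enumerate(NUT):
    P=o+i*X+j*Y+.02*n;u,v=proj(c,P)[0].round().astype(int)
    for thr in ((160,170) if k!=1 else (118,125,130)):
        m=((hsv[...,0]>=12)&(hsv[...,0]<32)&(hsv[...,1]>120)&(hsv[...,2]>thr)).astype(np.uint8)
        nn,l,st,ce=cv2.connectedComponentsWithStats(m,connectivity=4)
        lab=l[v,u]
        if lab==0: print(k+1,"none");continue
        yy,xx=np.nonzero(l==lab)
        w=np.array([onplane(c,a,b,P,n)-P for a,b in zip(xx,yy)]);L=np.c_[w@X,w@Y]*1e3
        rect=cv2.minAreaRect(L.astype(np.float32)); vx,vy,_,_=cv2.fitLine(L.astype(np.float32),cv2.DIST_HUBER,0,.01,.01).ravel()
        print(k+1,thr,st[lab,4],ce[lab].round(1),L.mean(0).round(2),"ang",np.arctan2(vy,vx)%np.pi,"rect",rect)
crop(c,355,180,400,230,12,"n2")
E
```

```text
1 160 224 [287.8 166.2] [0.29 0.36] ang 1.2653205 rect ((0.10330438613891602, -0.00023174285888671875), (30.351337432861328, 6.642451286315918), 77.2345199584961)
1 170 197 [287.6 166. ] [0.36 0.58] ang 1.2641343 rect ((0.6335532665252686, -0.13486099243164062), (29.346830368041992, 5.604778289794922), 71.9144515991211)
2 118 166 [373.4 204.6] [ 0.87 -0.84] ang 1.2003018 rect ((1.1554527282714844, -0.8727931976318359), (29.205554962158203, 4.544000625610352), 69.32636260986328)
2 125 143 [373.4 204.8] [ 0.71 -0.91] ang 1.2091556 rect ((1.2058045864105225, -1.166656494140625), (28.742341995239258, 4.192693710327148), 67.9271011352539)
2 130 123 [373.3 204.7] [ 0.75 -0.87] ang 1.2162615 rect ((1.1726014614105225, -1.2485370635986328), (27.591548919677734, 4.192693710327148), 67.9271011352539)
3 160 137 [335.4 263. ] [0.12 0.12] ang 1.2090245 rect ((0.37520015239715576, -0.21477222442626953), (29.936744689941406, 6.200406551361084), 71.5888900756836)
3 170 120 [335.6 263.2] [-0.01 -0.19] ang 1.2074224 rect ((0.24184107780456543, -0.2932615280151367), (29.75212860107422, 5.328123092651367), 69.94635009765625)
4 160 155 [261.9 231.3] [0.17 0.44] ang 1.1206244 rect ((-0.09677648544311523, 0.08310699462890625), (30.001253128051758, 7.206387996673584), 57.99513626098633)
4 170 123 [262.1 231.4] [0.08 0.19] ang 1.1135242 rect ((0.08961296081542969, -0.29332828521728516), (29.615068435668945, 4.79110050201416), 61.59675598144531)
```

View pics/n2.png

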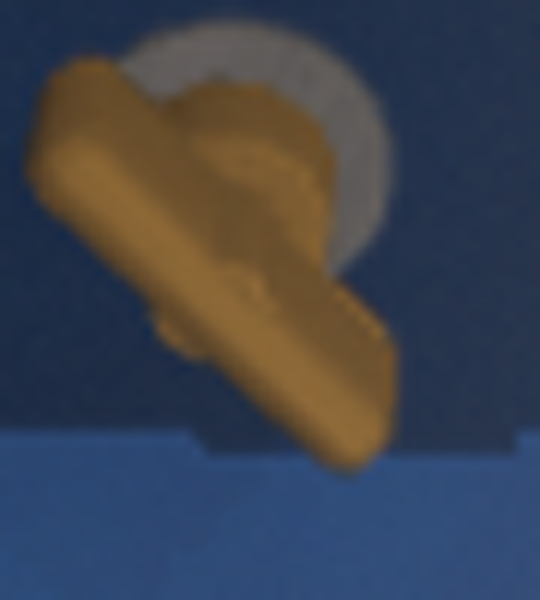

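move_arm([
  [-0.3,-0.4,0,0,0,0,1],
  [-0.5,-0.8,0,0,0,0,1],
  [-0.6,-1,0,0,0,0,1],
])

```text
t: 3.2
tool_pos: [0.5105, 0.1803, 0.2376]
orientation: [-3.14, 0.004, -0.004]
force: [0.8, 1.0, -0.8]
opening: 0.0932
```

move_arm([
  [-0.3,-0.4,0,0,0,0,1],
  [-0.6,-0.8,0,0,0,0,1],
  [-0.8,-1,0,0,0,0,1],
])

```text
t: 3.5
tool_pos: [0.4306, 0.2808, 0.2375]
orientation: [-3.14, 0.004, -0.004]
force: [0.7, 0.1, -0.1]
opening: 0.0929
```

move_arm([
  [0,-0.3,0,0,0,0,1],
  [0,-0.5,0,0,0,0,1],
  [0,-0.5,0,0,0,0,1],
  [0,-0.5,0,0,0,0,1],
])

```text
t: 3.9
tool_pos: [0.4325, 0.3287, 0.2367]
orientation: [-3.141, 0.004, -0.003]
force: [0.0, -0.8, 0.3]
opening: 0.0932
```

```bash
python3 - <<'E'
from h import *
import pickle
c=cam("wrist","w3");pickle.dump(c,open("w3.pkl","wb"));s=read_state();print(s["t"],s["q"])
E
```

```text
3.95 [ 5.55266146e-01 -3.91788745e-02  1.58860837e+00 -5.47624220e-04
  1.59081804e+00  2.12945901e+00]
```

View pics/w3.png

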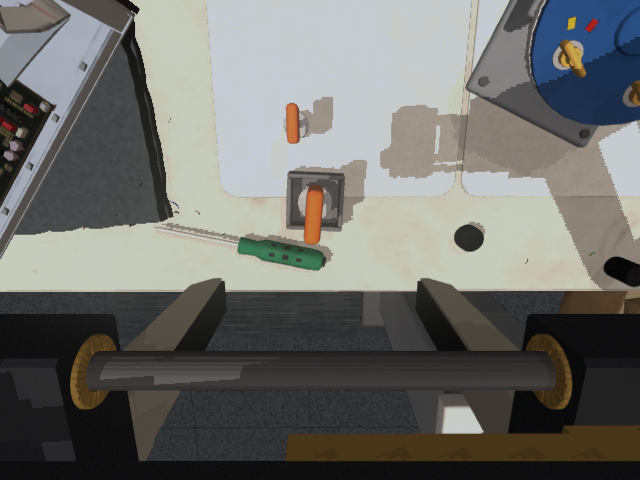

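```bash
python3 - <<'E'
from h import *
import pickle
c=pickle.load(open("w3.pkl","rb"));crop(c,270,80,370,280,5.9,"w3c") if 0 else None
hsv=cv2.cvtColor(c["frame"],cv2.COLOR_RGB2HSV)
m=((hsv[...,0]<16)&(hsv[...,0]>3)&(hsv[...,1]>170)&(hsv[...,2]>60)).astype(np.uint8)
m[:160]=0;m[270:]=0;m[:,:280]=0;m[:,350:]=0
for v in range(180,248,6):
    xs=np.nonzero(m[v])[0]
    if len(xs): print(v,xs.min(),xs.max(),onplane(c,xs.min()-.5,v,(0,0,.109)).round(4),onplane(c,xs.max()+.5,v,(0,0,.109)).round(4), hsv[v,xs[len(xs)//2]])
im=c["frame"][155:260,270:370,::-1];cv2.imwrite("pics/w3c.png",cv2.resize(im,None,fx=5.5,fy=5.5,interpolation=cv2.INTER_CUBIC))
E
```

```text
192 308 321 [0.4613 0.341  0.109 ] [0.4613 0.3289 0.109 ] [  9 188 189]
198 307 322 [0.4561 0.342  0.109 ] [0.456  0.3281 0.109 ] [ 13 183 196]
204 307 321 [0.4508 0.342  0.109 ] [0.4508 0.329  0.109 ] [ 13 185 196]
210 306 321 [0.4455 0.343  0.109 ] [0.4454 0.329  0.109 ] [ 13 186 195]
216 306 320 [0.4401 0.3431 0.109 ] [0.4401 0.3299 0.109 ] [ 13 186 195]
222 305 320 [0.4347 0.344  0.109 ] [0.4347 0.3299 0.109 ] [ 13 186 195]
228 305 319 [0.4292 0.3441 0.109 ] [0.4292 0.3308 0.109 ] [ 13 186 195]
234 305 319 [0.4237 0.3442 0.109 ] [0.4237 0.3308 0.109 ] [ 13 186 196]
240 305 318 [0.4182 0.3443 0.109 ] [0.4181 0.3317 0.109 ] [ 13 188 195]
```

View pics/w3c.png

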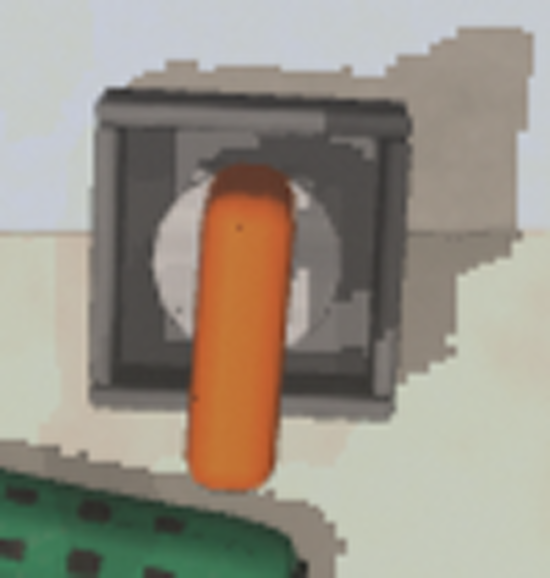

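```bash
python3 - <<'E'
from h import *
import pickle
c=pickle.load(open("w3.pkl","rb"))
P=[]
for u,v in [(98,95),(408,105),(395,415),(90,405)]:
    p=onplane(c,270+u/5.5,155+v/5.5,(0,0,.028));P.append(p);print(p.round(4))
print(np.mean(P,0).round(4))
# head centre circle z=.029
print("head",onplane(c,270+247/5.5,155+265/5.5,(0,0,.029)))
yaw=-.07
go((.437,.3360,.120),frame((np.cos(yaw),np.sin(yaw),0),(0,0,-1)))
go((.437,.3360,.072),frame((np.cos(yaw),np.sin(yaw),0),(0,0,-1)))
E
```

```text
[0.4708 0.3648 0.028 ]
[0.4687 0.3044 0.028 ]
[0.4065 0.3062 0.028 ]
[0.4087 0.368  0.028 ]
[0.4387 0.3359 0.028 ]
head [0.43748052 0.33600311 0.029     ]
shares [ 0.042 -0.076  1.165] [-0.0001 -0.0005  0.0212]  rows>= 2.3
shares [ 0.042 -0.076  1.645] [-0.0001 -0.0005  0.0212]  rows>= 3.3
```

move_arm([
  [0.05,-0.08,0.3,0,0,0.02,1],
  [0.05,-0.08,0.7,0,0,0.02,1],
  [0.05,-0.08,1,0,0,0.02,1],
], squeeze=50)

```text
t: 4.25
tool_pos: [0.4373, 0.3358, 0.134]
orientation: [3.139, -0.105, -0.0]
force: [-0.5, 0.6, -0.5]
opening: 0.0928
```

move_arm([
  [0,0,0.3,0,0,0,1],
  [0,0,0.63,0,0,0,1],
  [0,0,0.64,0,0,0,1],
  [0,0,0.64,0,0,0,-1],
  [0,0,0.64,0,0,0,-1],
  [0,0,0.64,0,0,0,-1],
  [0,0,0.64,0,0,0,-1],
  [0,0,0.64,0,0,0,-1],
])

```text
t: 5.05
tool_pos: [0.4376, 0.3379, 0.0725]
orientation: [-3.139, 0.102, -0.002]
force: [-0.4, -0.3, 0.0]
opening: 0.0576
```

```bash
python3 - <<'E'
from h import *
import pickle
s=read_state();print(s)
c=cam("wrist","w4");pickle.dump(c,open("w4.pkl","wb"))
E
```

```text
{'t': 5.05, 'q': array([ 5.64719317e-01,  9.53199080e-02,  1.75593815e+00, -2.28922870e-05,
        1.28869415e+00,  2.20077267e+00]), 'dq': array([ 0.00099665,  0.00606921,  0.00718557,  0.00039984, -0.00093536,
        0.00065991]), 'joint_torque': array([-6.91337418e-02, -5.13254714e+01, -4.63574123e+01, -3.83948022e-02,
       -8.09001597e-02, -1.50532574e-03]), 'tool_pos': array([0.43764341, 0.33786612, 0.07249409]), 'orientation': array([-3.13901608e+00,  1.02447801e-01, -2.14939608e-03]), 'force': array([-0.3662826 , -0.25587884,  0.03509877]), 'wrist_torque': array([0.00272016, 0.01695507, 0.01085082]), 'opening': 0.05764043396290973}
```

View pics/w4.png

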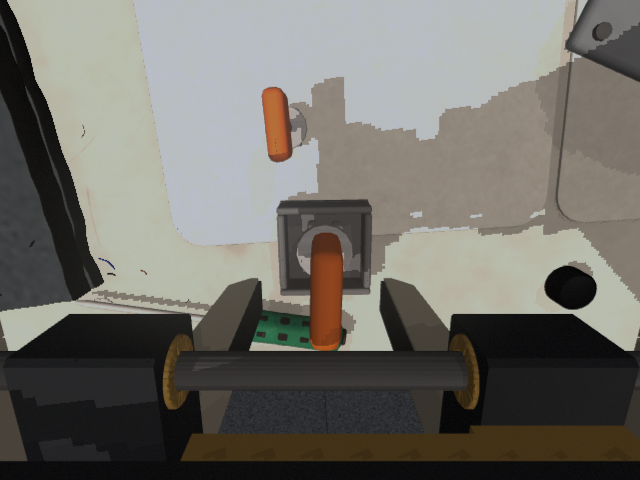

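move_arm([
  [0,0,0,0,0,0,-1],
  [0,0,0,0,0,0,-1],
  [0,0,0,0,0,0,-1],
  [0,0,0,0,0,0,-1],
  [0,0,0,0,0,0,-1],
  [0,0,0,0,0,0,-1],
  [0,0,0,0,0,0,-1],
  [0,0,0,0,0,0,-1],
])

```text
t: 5.9
tool_pos: [0.437, 0.3374, 0.0713]
orientation: [3.14, -0.103, -0.0]
force: [-0.7, -0.3, -1.7]
opening: 0.0149
```

```bash
python3 - <<'E'
from fit import *
s=read_state();print(s["opening"],s["force"])
o,X,Y,n=cover()
def tgt(k,ang,h):
    i,j=NUT[k-1]; P=o+i*X+j*Y+h*n
    return P,frame(np.cos(ang)*X+np.sin(ang)*Y,-n)
ang=1.265
P,Rd=tgt(1,ang,.02+.067+.05)
print(P); go(P,Rd)
p,r=tool();print(p)
E
```

```text
0.01485080134879493 [-0.68680613 -0.300229   -1.7072543 ]
[0.57834613 0.12405027 0.24716712]
shares [ 1.549  2.037 -1.758] [-0.1045  0.0986 -0.282 ]  rows>= 6.6
[0.43700928 0.33740814 0.07132361]
```

move_arm([
  [0,0,-0.2,0,0,0,-1],
  [0,0,-0.6,0,0,0,-1],
  [0,0,-1,0,0,0,-1],
])

```text
t: 6.2
tool_pos: [0.4361, 0.3369, 0.1714]
orientation: [3.138, -0.103, -0.004]
force: [1.0, -0.0, -0.9]
opening: 0.0144
```

move_arm([
  [0.1,0.2,-0.4,0,0,-0.047,-1],
  [0.3,0.5,-0.7,0,0,-0.094,-1],
  [0.5,0.8,-0.8,-0.02,0.02,-0.14,-1],
  [0.7,1,-0.8,-0.05,0.05,-0.18,-1],
])

```text
t: 6.6
tool_pos: [0.5034, 0.2311, 0.255]
orientation: [2.918, 0.695, 0.198]
force: [-0.3, 0.1, -1.5]
opening: 0.0148
```

```bash
cat >> fit.py <<'E'
def tgt(k,ang,h,off=(0,0)):
    o,X,Y,n=cover()
    i,j=NUT[k-1]; P=o+(i+off[0])*X+(j+off[1])*Y+h*n
    return P,frame(np.cos(ang)*X+np.sin(ang)*Y,-n)
E
python3 - <<'E'
from fit import *
s=read_state();print(s["t"],s["q"].round(2),s["tool_pos"],s["opening"],s["force"])
go(*tgt(1,1.265,.02+.066+.05))
cam("wrist","w5")
E
```

```text
6.6 [ 0.45 -0.11  1.64 -0.16  1.52  1.56] [0.50336678 0.23112492 0.25503648] 0.014801701414564574 [-0.29102433  0.07144157 -1.54553819]
shares [0.17  1.264 0.314] [-0.0665  0.0447 -0.1147]  rows>= 2.9
```

View pics/w5.png

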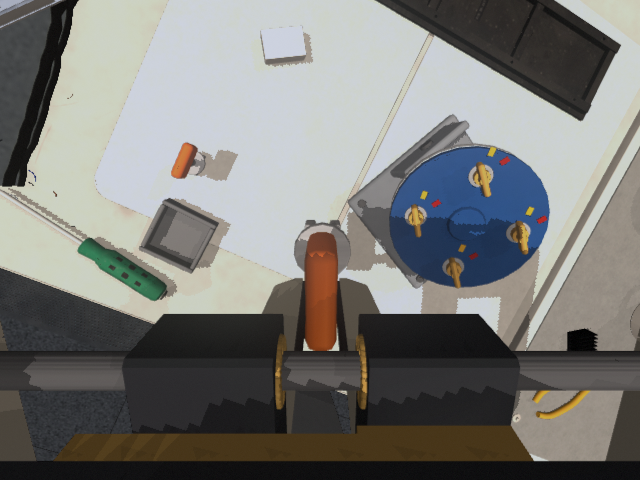

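move_arm([
  [0,0.4,0,-0.02,0.015,-0.04,-1],
  [0.1,0.8,0.1,-0.045,0.03,-0.08,-1],
  [0.15,1,0.2,-0.066,0.045,-0.115,-1],
  [0.15,1,0.2,-0.066,0.045,-0.115,-1],
])

```text
t: 7.05
tool_pos: [0.5581, 0.148, 0.2451]
orientation: [2.554, 1.132, 0.394]
force: [-0.4, 0.6, -1.8]
opening: 0.0147
```

```bash
python3 - <<'E'
from fit import *
s=read_state();print(s["t"],s["q"].round(2),s["tool_pos"],s["opening"],s["force"])
go(*tgt(1,1.265,.02+.066+.02))
E
```

```text
7.05 [ 0.38 -0.25  1.83 -0.32  1.28  1.17] [0.55807525 0.14802528 0.24514388] 0.014672212928917362 [-0.39782042  0.55158264 -1.75679552]
shares [-0.044  0.298  0.409] [-0.003   0.0024 -0.0001]  rows>= 1.0
```

Go to 20 mm hover and check with the cameras.

move_arm([
  [-0.04,0.3,0.2,0,0,0,-1],
  [-0.04,0.3,0.41,-0.003,0.0024,0,-1],
  [-0.04,0.3,0.41,-0.003,0.0024,0,-1],
])

```text
t: 7.35
tool_pos: [0.5915, 0.1201, 0.2197]
orientation: [2.552, 1.125, 0.408]
force: [-0.1, -0.3, -2.4]
opening: 0.0142
```

```bash
python3 - <<'E'
from fit import *
s=read_state();print(s["t"],s["tool_pos"],s["opening"],s["force"])
go(*tgt(1,1.265,.02+.066))
c=cam("wrist","w6");cc=cam("scene");crop(cc,230,180,370,300,5,"s6")
cv2.imwrite("pics/w6c.png",cv2.resize(c["frame"][150:390,200:520,::-1],None,fx=2.5,fy=2.5,interpolation=cv2.INTER_CUBIC))
E
```

```text
7.35 [0.59146867 0.12006366 0.21974902] 0.014234295691823452 [-0.10321991 -0.30558574 -2.43145927]
shares [-0.02  -0.001  0.204] [-0.0009  0.0002 -0.0017]  rows>= 0.4
```

View pics/w6c.png

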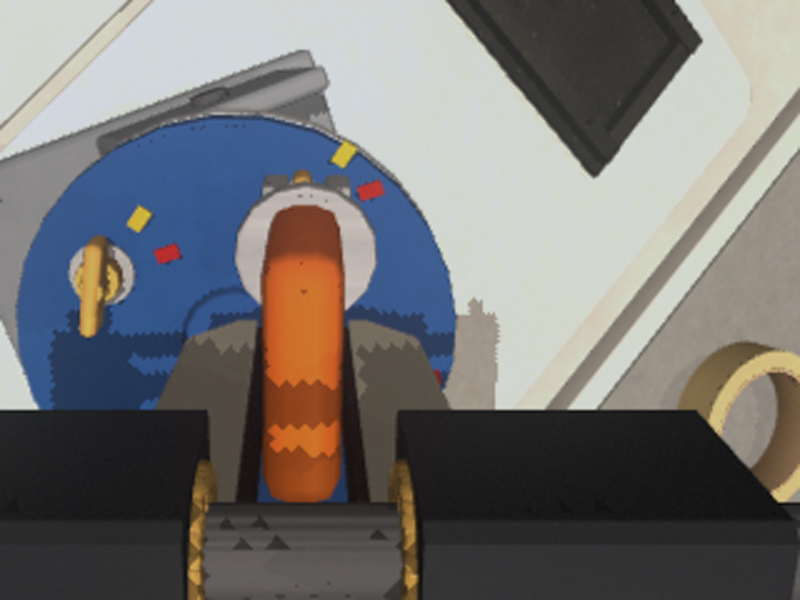

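View pics/s6.png

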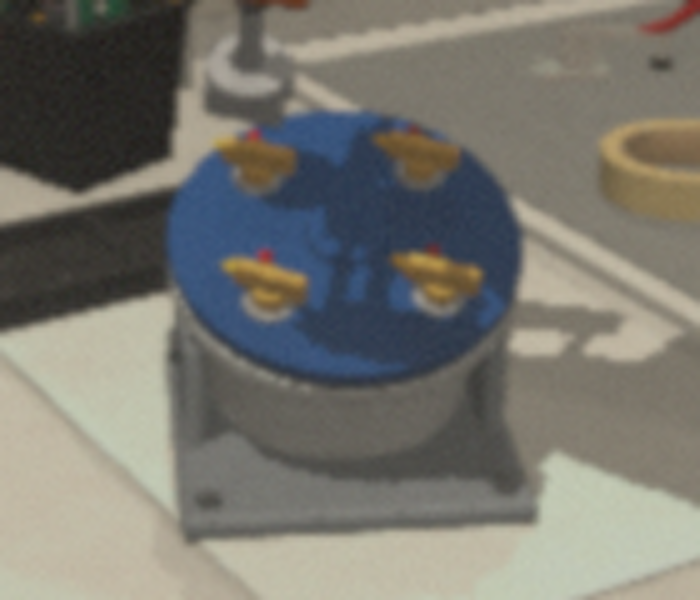

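move_arm([
  [-0.02,0,0.15,0,0,0,-1],
  [-0.02,0,0.22,0,0,0,-1],
  [-0.02,0,0.29,0,0,0,-1],
  [-0.02,0,0.3,0,0,0,-1],
])

```text
t: 7.85
tool_pos: [0.6069, 0.1155, 0.2029]
orientation: [2.542, 1.127, 0.431]
force: [-17.4, 5.9, 32.8]
opening: 0.0142
```

```bash
python3 - <<'E'
from fit import *
s=read_state();print(s["t"],s["tool_pos"],s["opening"],s["force"],s["wrist_torque"])
go(*tgt(1,1.265,.02+.066-.01))
E
```

```text
7.85 [0.60691183 0.11551041 0.20293095] 0.0141937025197451 [-17.41884631   5.88551873  32.78361904] [ 0.08901641  1.04697796 -0.17350121]
shares [-0.065 -0.065  0.083] [ 0.0026 -0.0043 -0.001 ]  rows>= 0.2
```

move_arm([
  [0,0,-0.1,0,0,0,-1],
  [0,0,-0.15,0,0,0,-1],
  [0,0,-0.15,0,0,0,-1],
])

```text
t: 8.15
tool_pos: [0.5977, 0.1163, 0.2096]
orientation: [2.545, 1.13, 0.417]
force: [-0.4, 0.3, -1.9]
opening: 0.0146
```

```bash
python3 - <<'E'
from fit import *
s=read_state();print(s["t"],s["tool_pos"],s["opening"],s["force"],s["wrist_torque"])
go(*tgt(1,1.265,.02+.066+.005))
c=cam("wrist","w7");
cv2.imwrite("pics/w7c.png",cv2.resize(c["frame"][150:390,200:520,::-1],None,fx=2.5,fy=2.5,interpolation=cv2.INTER_CUBIC))
cc=cam("scene");crop(cc,230,180,370,300,5,"s7")
E
```

```text
8.15 [0.59768349 0.11631991 0.20955761] 0.014588825405045278 [-0.42827961  0.33866367 -1.85045505] [0.10802587 0.2435185  0.01523904]
shares [-0.019 -0.025  0.031] [ 0.0009 -0.0016 -0.0002]  rows>= 0.1
```

View pics/w7c.png

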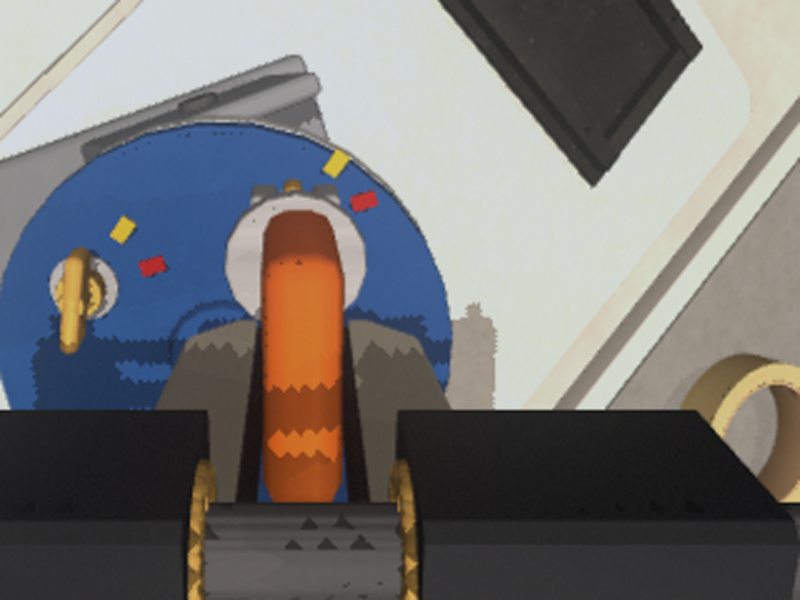

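View pics/s7.png

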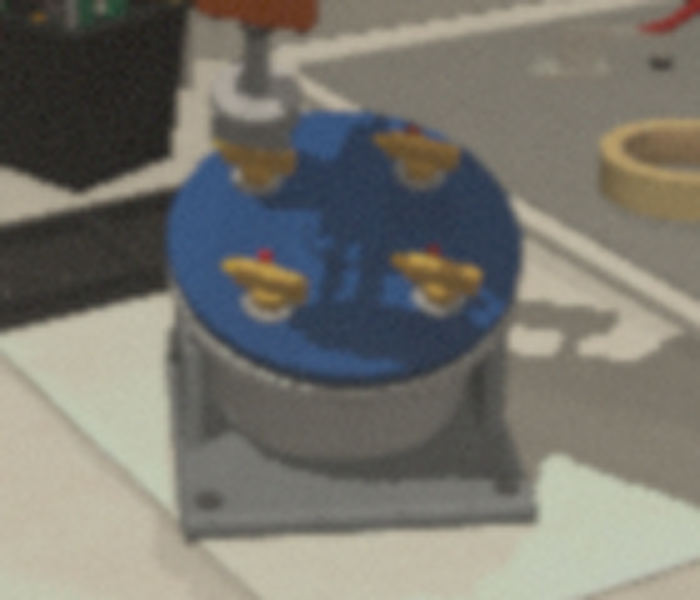

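```bash
python3 - <<'E'
import cv2,numpy as np
a=cv2.imread("pics/w6.png")[205:255,285:355];b=cv2.imread("pics/w7.png")[205:255,285:355]
z=lambda q:cv2.resize(q,None,fx=11,fy=5.8*1.0*1.0,interpolation=cv2.INTER_CUBIC)
cv2.imwrite("pics/z67.png",np.vstack([cv2.resize(a,None,fx=8,fy=5.8),cv2.resize(b,None,fx=8,fy=5.8)]))
E
```

```text
(no output)
```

View pics/z67.png

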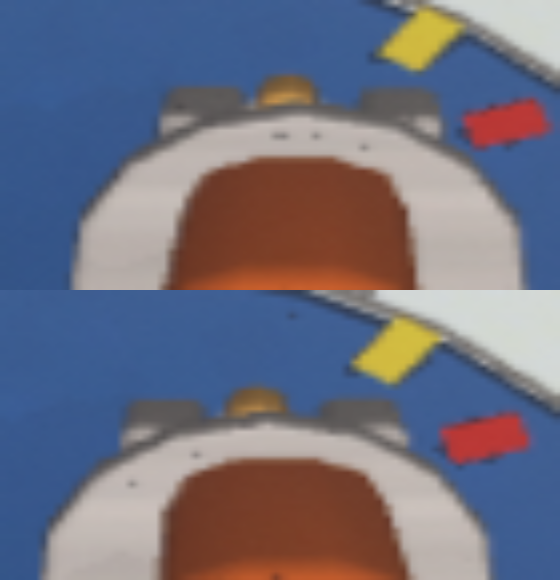

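move_arm([
  [0,0,0.04,0,0,0,-1],
  [0,0,0.08,0,0,0,-1],
  [0,0,0.11,0,0,0,-1],
  [0,0,0.11,0,0,0,-1],
])

```text
t: 8.65
tool_pos: [0.6016, 0.1137, 0.1979]
orientation: [2.545, 1.13, 0.414]
force: [-0.4, -0.2, -1.1]
opening: 0.0146
```

```bash
python3 - <<'E'
from fit import *
s=read_state();print(s["t"],s["tool_pos"],s["opening"],s["force"],s["wrist_torque"])
go(*tgt(1,1.265,.02+.066-.01))
c=cam("wrist","w8");
cv2.imwrite("pics/w8c.png",cv2.resize(c["frame"][205:255,285:355,::-1],None,fx=8,fy=8,interpolation=cv2.INTER_CUBIC))
E
```

```text
8.65 [0.60161229 0.1137347  0.19794771] 0.014604324644054405 [-0.41194357 -0.22796166 -1.14450241] [0.17119806 0.26201694 0.04981087]
shares [-0.01  -0.021  0.056] [ 0.0006 -0.0009 -0.0001]  rows>= 0.1
```

View pics/w8c.png

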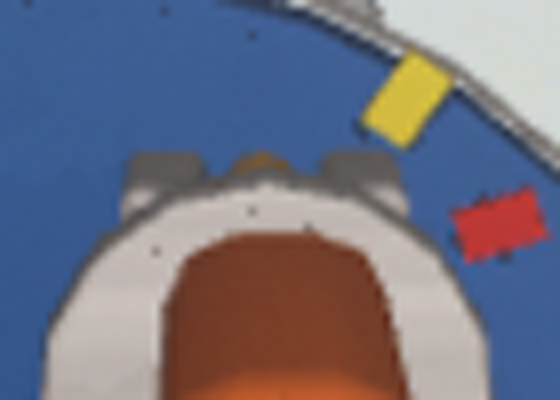

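```bash
cat >> fit.py <<'E'
def tgte(k,ang,h,e=(0,0)):
    P,Rd=tgt(k,ang,h); return P-Rd.apply([e[0],e[1],0]),Rd
E
python3 - <<'E'
from fit import *
e=(-.0005,-.002)
go(*tgte(1,1.265,.02+.066-.009,e))
for a in (1.0,.76,.52): go(*tgte(1,a,.02+.066-.009,e))
E
```

```text
shares [-0.007 -0.003  0.051] [ 0.0007 -0.0011 -0.0002]  rows>= 0.1
shares [-0.013 -0.003  0.051] [ 0.0006 -0.0012  0.0842]  rows>= 1.8
shares [-0.018 -0.003  0.051] [ 0.0004 -0.0012  0.1606]  rows>= 3.4
shares [-0.022 -0.005  0.051] [ 0.0003 -0.0013  0.237 ]  rows>= 5.0
```

move_arm([
  [-0.005,-0.003,0.05,0,0,0,-1],
  [-0.01,-0.003,0.05,0,0,0.04,-1],
  [-0.013,-0.003,0.05,0,0,0.085,-1],
  [-0.016,-0.003,0.05,0,0,0.13,-1],
  [-0.018,-0.004,0.05,0,0,0.17,-1],
  [-0.02,-0.005,0.05,0,0,0.21,-1],
  [-0.022,-0.005,0.05,0,0,0.237,-1],
  [-0.022,-0.005,0.05,0,0,0.237,-1],
])

```text
t: 9.5
tool_pos: [0.6021, 0.1112, 0.1938]
orientation: [2.884, 0.129, 0.576]
force: [0.1, -2.9, -1.2]
opening: 0.0144
```

```bash
python3 - <<'E'
from fit import *
s=read_state();print(s["t"],s["opening"],s["force"],s["wrist_torque"],s["q"])
go(*tgte(1,.52,.02+.066-.009,(-.0005,-.002)))
c=cam("wrist","w9");
cv2.imwrite("pics/w9c.png",cv2.resize(c["frame"][180:330,240:440,::-1],None,fx=4,fy=4,interpolation=cv2.INTER_CUBIC))
E
```

```text
9.5 0.014368212482043145 [ 0.13520684 -2.88274899 -1.21175466] [-0.40001574  0.20370113 -0.11913991] [ 0.27980629 -0.17212706  1.85938659 -0.31027117  1.12877877  1.84846801]
shares [-0.003 -0.004  0.003] [ 0.     -0.0015 -0.0004]  rows>= 0.0
```

View pics/w9c.png

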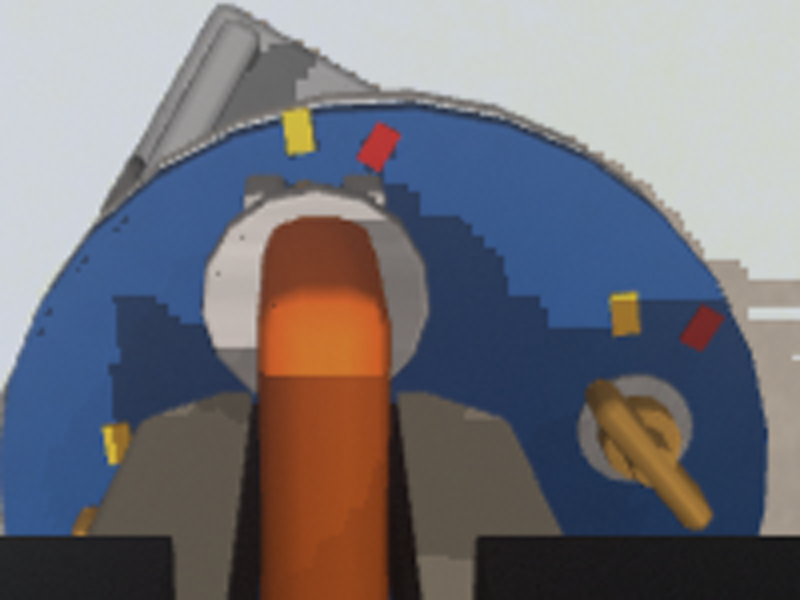

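move_arm([
  [0,0,0,0,0,-0.03,-1],
  [0,0,-0.2,0,0,-0.03,-1],
  [0,0,-0.35,0,0,-0.03,-1],
  [0,0,-0.35,0,0,-0.03,-1],
])

```text
t: 9.95
tool_pos: [0.5898, 0.119, 0.2295]
orientation: [2.859, 0.267, 0.567]
force: [0.1, 0.4, -1.6]
opening: 0.0142
```

```bash
python3 - <<'E'
from fit import *
s=read_state();print(s["t"],s["opening"],s["force"])
e=(-.0005,-.002)
go(*tgte(3,1.208,.02+.066+.02,e))
c=cam("wrist","w10")
cv2.imwrite("pics/w10c.png",cv2.resize(c["frame"][170:330,220:440,::-1],None,fx=3.6,fy=3.6,interpolation=cv2.INTER_CUBIC))
E
```

```text
9.95 0.014204766382352917 [ 0.08489977  0.39996336 -1.6439488 ]
shares [-1.008  0.164  0.086] [ 0.0006 -0.0033 -0.1889]  rows>= 4.0
```

View pics/w10c.png

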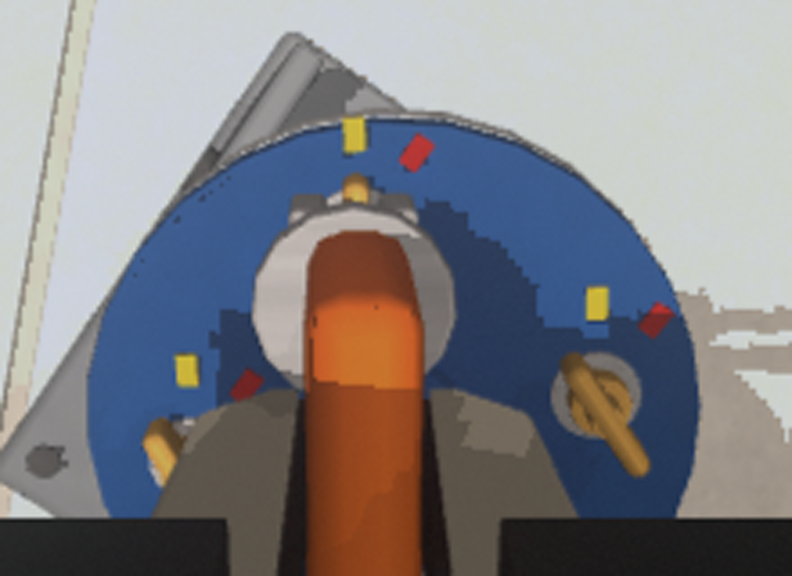

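move_arm([
  [-0.3,0.05,0,0,0,-0.045,-1],
  [-0.6,0.1,0,0,0,-0.09,-1],
  [-0.9,0.15,0.02,0,0,-0.135,-1],
  [-1,0.164,0.086,0,-0.003,-0.18,-1],
  [-1,0.164,0.086,0,-0.003,-0.189,-1],
  [-1,0.164,0.086,0,-0.003,-0.189,-1],
])

```text
t: 10.6
tool_pos: [0.5033, 0.0792, 0.1871]
orientation: [2.585, 1.055, 0.418]
force: [0.2, 0.3, -0.7]
opening: 0.0145
```

```bash
cat > look.py <<'E'
from fit import *
import sys
def look(k,ang,e,name,h=.02+.066-.009):
    s=read_state();print(s["t"],s["opening"],s["force"].round(1))
    go(*tgte(k,ang,h,e))
    c=cam("wrist",name)
    cv2.imwrite(f"pics/{name}c.png",cv2.resize(c["frame"][200:260,280:360,::-1],None,fx=9,fy=9,interpolation=cv2.INTER_CUBIC))
look(int(sys.argv[1]),float(sys.argv[2]),(float(sys.argv[3]),float(sys.argv[4])),sys.argv[5])
E
python3 look.py 3 1.208 -.0005 -.002 w11
```

```text
10.6 0.014473220930259583 [ 0.2  0.3 -0.7]
shares [0.013 0.009 0.265] [ 0.      0.0012 -0.0008]  rows>= 0.5
```

View pics/w11c.png

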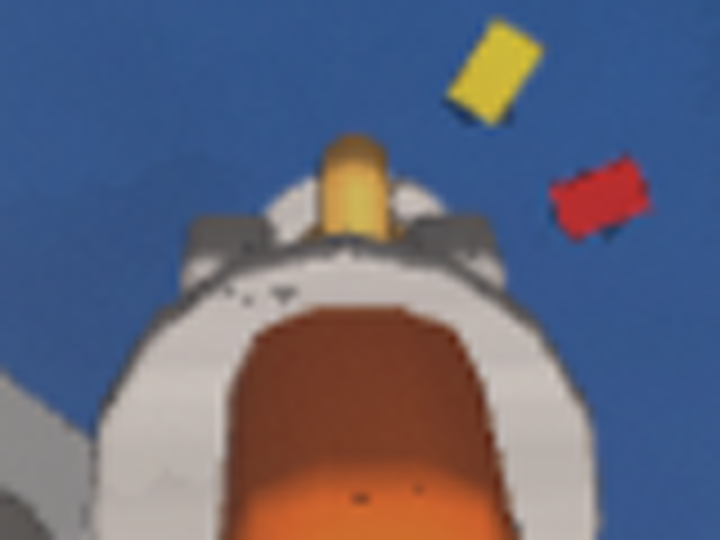

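move_arm([
  [0.015,0.009,0.08,0,0,0,-1],
  [0.015,0.009,0.14,0,0,0,-1],
  [0.015,0.009,0.2,0,0,0,-1],
  [0.015,0.009,0.265,0,0,0,-1],
])

```text
t: 11.05
tool_pos: [0.5149, 0.0747, 0.1628]
orientation: [2.584, 1.057, 0.416]
force: [0.1, -1.0, -1.8]
opening: 0.0145
```

```bash
cat > st.py <<'E'
from fit import *
import sys
s=read_state();print(s["t"],s["opening"].round(4),s["force"].round(1),s["wrist_torque"].round(2),s["q"].round(2))
a=[float(x) for x in sys.argv[1:]]
go(*tgte(int(a[0]),a[1],.086+a[2],(a[3],a[4])))
E
python3 st.py 3 1.208 -.009 -.0005 -.002;python3 st.py 3 .52 -.009 -.0005 -.002
```

```text
Traceback (most recent call last):
  File "st.py", line 3, in <module>
    s=read_state();print(s["t"],s["opening"].round(4),s["force"].round(1),s["wrist_torque"].round(2),s["q"].round(2))
                                ^^^^^^^^^^^^^^^^^^
AttributeError: 'float' object has no attribute 'round'
Traceback (most recent call last):
  File "st.py", line 3, in <module>
    s=read_state();print(s["t"],s["opening"].round(4),s["force"].round(1),s["wrist_torque"].round(2),s["q"].round(2))
                                ^^^^^^^^^^^^^^^^^^
AttributeError: 'float' object has no attribute 'round'
```

```bash
sed -i 's/s\["opening"\].round(4)/round(s["opening"],4)/' st.py
python3 st.py 3 1.208 -.009 -.0005 -.002;python3 st.py 3 .52 -.009 -.0005 -.002
```

```text
11.05 0.0145 [ 0.1 -1.  -1.8] [ 0.1   0.21 -0.04] [ 0.25 -0.43  2.12 -0.3   1.13  1.13]
shares [ 0.002  0.003 -0.007] [-0.0002  0.0016 -0.0001]  rows>= 0.0
11.05 0.0145 [ 0.1 -1.  -1.8] [ 0.1   0.21 -0.04] [ 0.25 -0.43  2.12 -0.3   1.13  1.13]
shares [-0.012  0.002 -0.007] [0.0004 0.0015 0.2189]  rows>= 4.6
```

Inserted freely. Turn.

move_arm([
  [0,0,0,0,0,0.04,-1],
  [-0.005,0,0,0,0,0.085,-1],
  [-0.008,0,0,0,0,0.13,-1],
  [-0.01,0,0,0,0,0.175,-1],
  [-0.012,0,0,0,0,0.21,-1],
  [-0.012,0,0,0,0,0.219,-1],
  [-0.012,0,0,0,0,0.219,-1],
  [-0.012,0,0,0,0,0.189,-1],
])

```text
t: 11.85
tool_pos: [0.5139, 0.0739, 0.1633]
orientation: [2.858, 0.268, 0.546]
force: [0.6, 0.8, -1.5]
opening: 0.0144
```

move_arm([
  [0,0,-0.1,0,0,0,-1],
  [0,0,-0.35,0,0,0,-1],
  [0,0,-0.4,0,0,0,-1],
])

```text
t: 12.15
tool_pos: [0.4996, 0.082, 0.2034]
orientation: [2.859, 0.262, 0.554]
force: [0.4, 0.5, -0.7]
opening: 0.0146
```

```bash
python3 look.py 2 1.207 -.0005 -.002 w12; python3 st.py 2 1.207 .02 -.0005 -.002;  python3 st.py 4 1.117 .02 -.0005 -.002
```

```text
12.15 0.014601749776345959 [ 0.4  0.5 -0.7]
shares [0.567 0.401 0.433] [ 7.000e-04 -1.000e-04 -1.892e-01]  rows>= 4.0
12.2 0.0146 [ 0.3 -0.3 -0.9] [ 0.15  0.23 -0.01] [ 0.28 -0.5   2.1  -0.3   1.22  1.73]
shares [0.567 0.402 0.141] [ 0.0007 -0.0002 -0.1892]  rows>= 4.0
12.2 0.0146 [ 0.3 -0.3 -0.9] [ 0.15  0.23 -0.01] [ 0.28 -0.5   2.1  -0.3   1.22  1.73]
shares [ 0.393 -0.586  0.139] [ 0.0007 -0.0003 -0.1605]  rows>= 3.4
```

View pics/w12.png

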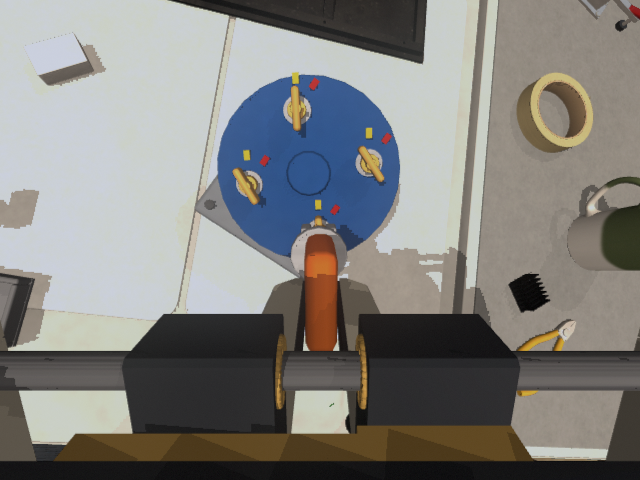

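move_arm([
  [0.15,0.1,0,0,0,-0.045,-1],
  [0.3,0.2,0,0,0,-0.09,-1],
  [0.45,0.3,0.05,0,0,-0.135,-1],
  [0.567,0.402,0.14,0,0,-0.18,-1],
  [0.567,0.402,0.14,0,0,-0.189,-1],
  [0.567,0.402,0.14,0,0,-0.189,-1],
])

```text
t: 12.8
tool_pos: [0.5607, 0.052, 0.2154]
orientation: [2.586, 1.054, 0.415]
force: [0.1, 0.0, -1.2]
opening: 0.0145
```

```bash
python3 look.py 2 1.207 -.0005 -.002 w13
```

```text
12.8 0.01452568987596131 [ 0.1  0.  -1.2]
shares [0.027 0.021 0.252] [-0.0004  0.0018 -0.0006]  rows>= 0.5
```

View pics/w13c.png

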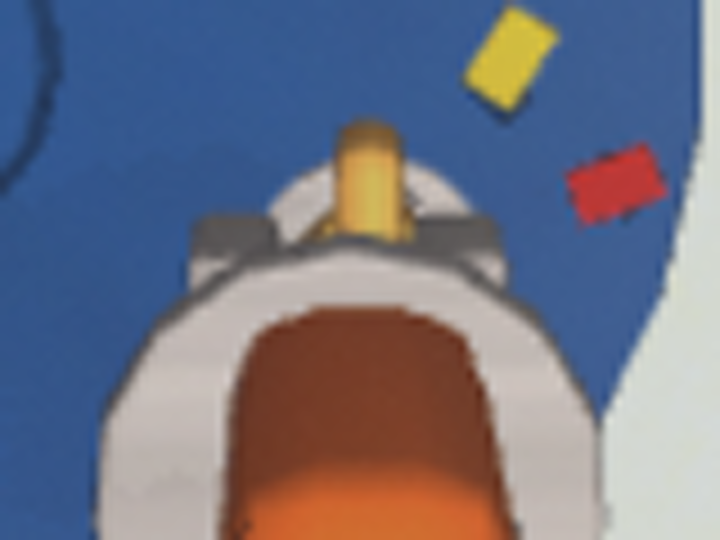

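move_arm([
  [0.027,0.02,0.06,0,0,0,-1],
  [0.027,0.02,0.12,0,0,0,-1],
  [0.027,0.02,0.19,0,0,0,-1],
  [0.027,0.02,0.255,0,0,0,-1],
])

```text
t: 13.25
tool_pos: [0.5739, 0.0482, 0.1934]
orientation: [2.584, 1.058, 0.416]
force: [0.3, 0.2, -1.8]
opening: 0.0146
```

```bash
python3 st.py 2 1.207 -.009 -.0005 -.002;python3 st.py 2 .52 -.009 -.0005 -.002
```

```text
13.25 0.0146 [ 0.3  0.2 -1.8] [0.1  0.25 0.  ] [ 0.16 -0.3   1.97 -0.27  1.12  1.03]
shares [-0.005 -0.    -0.003] [-0.0002  0.0015  0.0002]  rows>= 0.0
13.25 0.0146 [ 0.3  0.2 -1.8] [0.1  0.25 0.  ] [ 0.16 -0.3   1.97 -0.27  1.12  1.03]
shares [-0.019 -0.001 -0.003] [0.0003 0.0015 0.2189]  rows>= 4.6
```

move_arm([
  [-0.005,0,0,0,0,0.04,-1],
  [-0.008,0,0,0,0,0.085,-1],
  [-0.01,0,0,0,0,0.13,-1],
  [-0.013,0,0,0,0,0.175,-1],
  [-0.016,0,0,0,0,0.21,-1],
  [-0.018,0,0,0,0,0.219,-1],
  [-0.018,0,0,0,0,0.219,-1],
  [-0.018,0,0,0,0,0.189,-1],
])

```text
t: 14.05
tool_pos: [0.5728, 0.0469, 0.194]
orientation: [2.858, 0.268, 0.546]
force: [0.5, -0.3, -1.1]
opening: 0.0145
```

move_arm([
  [0,0,-0.1,0,0,0,-1],
  [0,0,-0.35,0,0,0,-1],
  [0,0,-0.4,0,0,0,-1],
])

```text
t: 14.35
tool_pos: [0.5585, 0.0548, 0.2344]
orientation: [2.858, 0.262, 0.554]
force: [0.3, 0.5, -0.1]
opening: 0.0145
```

```bash
python3 look.py 4 1.117 -.0005 -.002 w14; python3 st.py 4 1.117 .02 -.0005 -.002
```

```text
14.35 0.014504668983339294 [ 0.3  0.5 -0.1]
shares [-0.194 -1.003  0.436] [ 0.0009 -0.0002 -0.1605]  rows>= 3.4
14.4 0.0143 [ 0.1 -0.3 -0. ] [0.11 0.2  0.01] [ 0.18 -0.37  1.95 -0.26  1.21  1.62]
shares [-0.194 -1.001  0.143] [ 0.0009 -0.0003 -0.1605]  rows>= 3.4
```

View pics/w14.png

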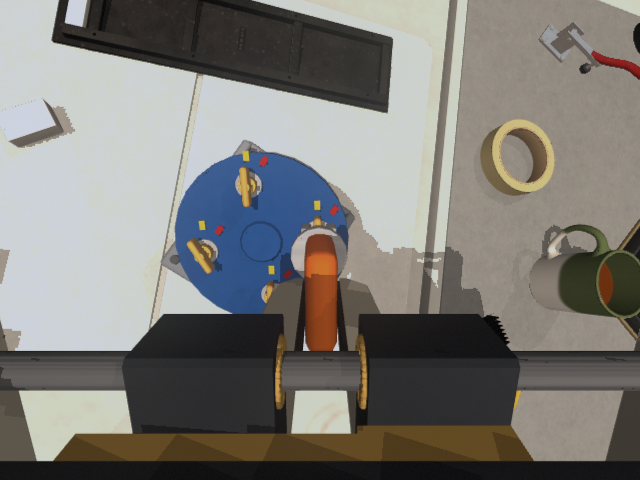

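Nut 2 is at its yellow mark (317,215). On to nut 4.

move_arm([
  [-0.05,-0.3,0,0,0,-0.04,-1],
  [-0.1,-0.6,0,0,0,-0.08,-1],
  [-0.15,-0.85,0.05,0,0,-0.12,-1],
  [-0.18,-0.98,0.14,0,0,-0.16,-1],
  [-0.18,-0.98,0.14,0,0,-0.16,-1],
  [-0.18,-0.98,0.14,0,0,-0.16,-1],
])

```text
t: 15.0
tool_pos: [0.5332, 0.1416, 0.1871]
orientation: [2.641, 0.939, 0.439]
force: [1.0, 0.2, -2.3]
opening: 0.0145
```

```bash
python3 look.py 4 1.117 -.0005 -.002 w15
```

```text
15.0 0.014489196741047225 [ 1.   0.2 -2.3]
shares [ 0.024 -0.009  0.26 ] [ 0.      0.0016 -0.001 ]  rows>= 0.5
```

View pics/w15c.png

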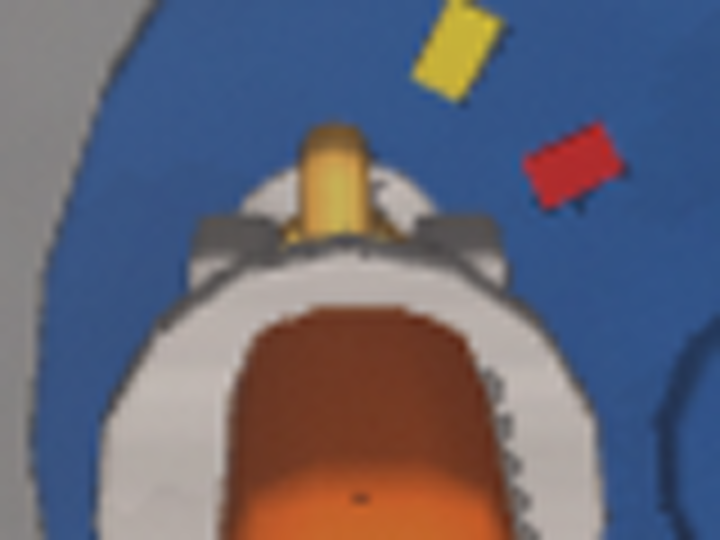

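move_arm([
  [0.024,-0.009,0.06,0,0,0,-1],
  [0.024,-0.009,0.12,0,0,0,-1],
  [0.024,-0.009,0.19,0,0,0,-1],
  [0.024,-0.009,0.26,0,0,0,-1],
])

```text
t: 15.45
tool_pos: [0.5447, 0.1389, 0.1633]
orientation: [2.639, 0.941, 0.439]
force: [-0.4, 0.6, -1.0]
opening: 0.0149
```

```bash
python3 st.py 4 1.117 -.009 -.0005 -.002;python3 st.py 4 .52 -.009 -.0005 -.002
```

```text
15.45 0.0149 [-0.4  0.6 -1. ] [ 0.12  0.21 -0.04] [ 0.38 -0.26  1.99 -0.35  1.13  1.37]
shares [-0.    -0.003 -0.005] [ 0.0001  0.0015 -0.0003]  rows>= 0.0
15.45 0.0149 [-0.4  0.6 -1. ] [ 0.12  0.21 -0.04] [ 0.38 -0.26  1.99 -0.35  1.13  1.37]
shares [-0.012 -0.003 -0.005] [0.0005 0.0014 0.1897]  rows>= 4.0
```

move_arm([
  [0,0,0,0,0,0.04,-1],
  [-0.004,0,0,0,0,0.085,-1],
  [-0.008,0,0,0,0,0.13,-1],
  [-0.01,0,0,0,0,0.175,-1],
  [-0.012,0,0,0,0,0.19,-1],
  [-0.012,0,0,0,0,0.19,-1],
  [-0.012,0,0,0,0,0.16,-1],
])

```text
t: 16.15
tool_pos: [0.5436, 0.1383, 0.1633]
orientation: [2.858, 0.266, 0.545]
force: [0.6, -0.1, -1.6]
opening: 0.0149
```

move_arm([
  [0,0,-0.1,0,0,0,-1],
  [0,0,-0.35,0,0,0,-1],
  [0,0,-0.5,0,0,0,-1],
  [0,0,-0.5,0,0,0,-1],
])

```text
t: 16.55
tool_pos: [0.5257, 0.1486, 0.2128]
orientation: [2.86, 0.261, 0.555]
force: [0.5, 0.7, -0.7]
opening: 0.0146
```

```bash
python3 look.py 4 .62 -.0005 -.002 w16; python3 - <<'E'
from h import *
c=cam("top");crop(c,270,170,350,260,6,"t16")
E
```

```text
16.55 0.014606521631497763 [ 0.5  0.7 -0.7]
shares [-0.03   0.001  0.534] [ 0.0004 -0.0005 -0.0026]  rows>= 1.1
```

View pics/w16.png

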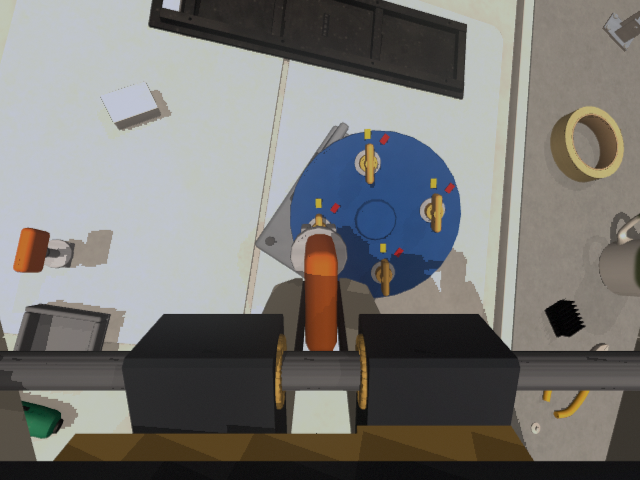

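View pics/t16.png

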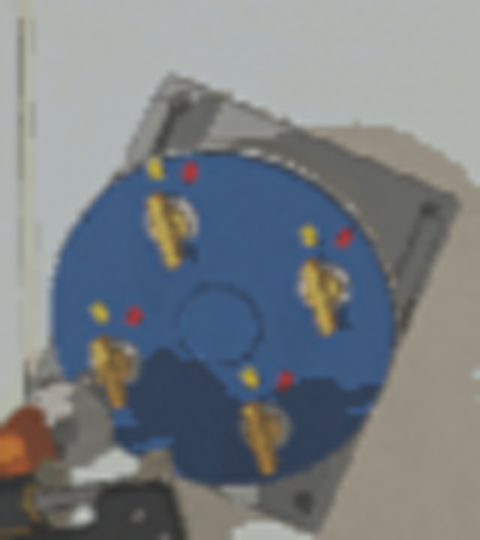

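```bash
python3 - <<'E'
from fit import *
p,r=tool()
c=cam("wrist","w17");o,X,Y,n=cover()
hsv=cv2.cvtColor(c["frame"],cv2.COLOR_RGB2HSV)
for k,(i,j) in enumerate(NUT):
    if k==3: continue
    P=o+i*X+j*Y+.02*n;u,v=proj(c,P)[0].round().astype(int)
    for thr in (110,140,150,160,170):
        m=((hsv[...,0]>=12)&(hsv[...,0]<32)&(hsv[...,1]>120)&(hsv[...,2]>thr)).astype(np.uint8)
        nn,l,st,ce=cv2.connectedComponentsWithStats(m,connectivity=4)
        lab=l[v,u]
        if lab==0: continue
        yy,xx=np.nonzero(l==lab)
        w=np.array([onplane(c,a,b,P,n)-P for a,b in zip(xx,yy)]);L=np.c_[w@X,w@Y]*1e3
        vx,vy,_,_=cv2.fitLine(L.astype(np.float32),cv2.DIST_HUBER,0,.01,.01).ravel()
        print(k+1,thr,st[lab,4],L.mean(0).round(2),"ang",round(float(np.arctan2(vy,vx)%np.pi),3))
go(*tgte(4,.63,.086+.003,(-.0005,-.002)))
E
```

```text
1 110 305 [0.69 0.13] ang 0.654
1 140 280 [ 0.54 -0.19] ang 0.65
1 150 274 [ 0.53 -0.13] ang 0.651
1 160 260 [0.88 0.1 ] ang 0.654
1 170 240 [1.12 0.27] ang 0.656
2 110 248 [0.36 0.4 ] ang 0.682
2 140 221 [0.69 0.35] ang 0.675
2 150 219 [0.67 0.3 ] ang 0.671
2 160 213 [0.48 0.07] ang 0.665
2 170 187 [1.07 0.22] ang 0.688
3 110 188 [2.   0.05] ang 0.672
shares [0.002 0.001 0.379] [ 0.0007  0.0013 -0.0052]  rows>= 0.8
```

```bash
python3 st.py 4 .655 -.009 -.0005 -.002;python3 st.py 4 -.13 -.009 -.0005 -.002
```

```text
16.7 0.0147 [ 0.2 -0.3 -0.3] [0.13 0.25 0.  ] [ 0.41 -0.33  1.96 -0.34  1.23  1.87]
shares [0.003 0.001 0.499] [ 0.0007  0.0013 -0.0132]  rows>= 1.0
16.7 0.0147 [ 0.2 -0.3 -0.3] [0.13 0.25 0.  ] [ 0.41 -0.33  1.96 -0.34  1.23  1.87]
shares [-0.013 -0.001  0.499] [0.0012 0.0009 0.2367]  rows>= 5.0
```

move_arm([
  [0.003,0.001,0.2,0,0,-0.013,-1],
  [0.003,0.001,0.36,0,0,-0.013,-1],
  [0.003,0.001,0.43,0,0,-0.013,-1],
  [0.003,0.001,0.5,0,0,-0.013,-1],
  [0.003,0.001,0.5,0,0,-0.013,-1],
])

```text
t: 17.2
tool_pos: [0.5434, 0.1381, 0.1625]
orientation: [2.847, 0.32, 0.536]
force: [-1.1, 0.2, -1.5]
opening: 0.0147
```

```bash
python3 st.py 4 .655 -.009 -.0005 -.002;python3 st.py 4 -.09 -.009 -.0005 -.002
```

```text
17.2 0.0147 [-1.1  0.2 -1.5] [ 0.09  0.31 -0.02] [ 0.38 -0.26  1.99 -0.35  1.13  1.83]
shares [ 0.007 -0.001 -0.008] [ 0.0008  0.0019 -0.    ]  rows>= 0.0
17.2 0.0147 [-1.1  0.2 -1.5] [ 0.09  0.31 -0.02] [ 0.38 -0.26  1.99 -0.35  1.13  1.83]
shares [-0.008 -0.003 -0.008] [0.0014 0.0015 0.2371]  rows>= 5.0
```

move_arm([
  [0.003,0,0,0,0,0.045,-1],
  [0,0,0,0,0,0.09,-1],
  [-0.003,0,0,0,0,0.135,-1],
  [-0.005,-0.002,0,0,0,0.18,-1],
  [-0.008,-0.003,0,0,0,0.22,-1],
  [-0.008,-0.003,0,0,0,0.237,-1],
  [-0.008,-0.003,0,0,0,0.237,-1],
  [-0.008,-0.003,0,0,0,0.237,-1],
])

```text
t: 18.0
tool_pos: [0.543, 0.1382, 0.1638]
orientation: [2.894, -0.768, 0.65]
force: [0.2, -3.9, -1.5]
opening: 0.0142
```

```bash
python3 st.py 4 -.09 -.009 -.0005 -.002; python3 - <<'E'
from h import *
c=cam("wrist","w18")
E
```

```text
18.0 0.0142 [ 0.2 -3.9 -1.5] [-0.72  0.52 -0.36] [ 0.38 -0.26  1.99 -0.35  1.13  2.57]
shares [-0.01   0.003  0.005] [0.0016 0.0003 0.0007]  rows>= 0.0
```

View pics/w18.png

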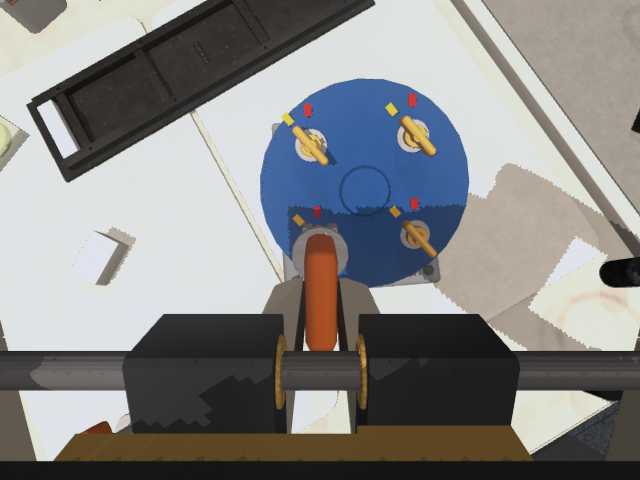

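move_arm([
  [0,0,0,0,0,-0.03,-1],
  [0,0,-0.1,0,0,-0.03,-1],
  [0,0,-0.35,0,0,-0.03,-1],
  [0,0,-0.45,0,0,-0.03,-1],
])

```text
t: 18.45
tool_pos: [0.5266, 0.1479, 0.2077]
orientation: [2.911, -0.632, 0.646]
force: [-0.2, 0.3, -0.6]
opening: 0.0144
```

```bash
python3 look.py 4 .01 -.0005 -.002 w19;  python3 st.py 2 .67 .02 -.0005 -.002
```

```text
18.45 0.014371409668724485 [-0.2  0.3 -0.6]
shares [-0.022  0.021  0.483] [ 0.0002 -0.0003 -0.0025]  rows>= 1.0
18.5 0.0143 [0.9 0.2 0.8] [0.19 0.18 0.04] [ 0.41 -0.33  1.96 -0.34  1.23  2.48]
shares [0.69  0.732 0.204] [-0.     -0.0007 -0.2125]  rows>= 4.5
```

View pics/w19.png

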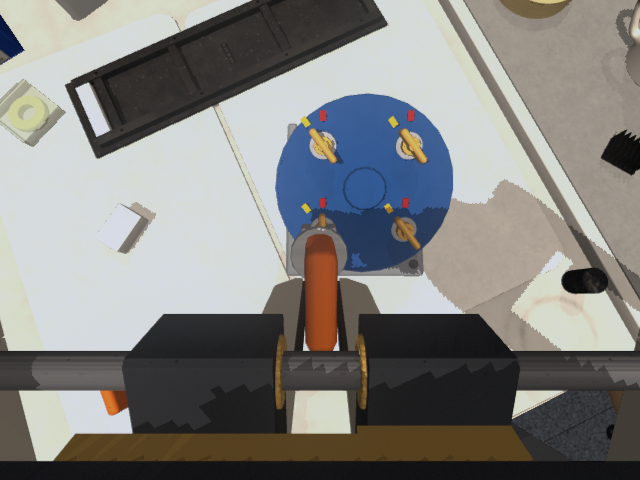

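View pics/w19c.png

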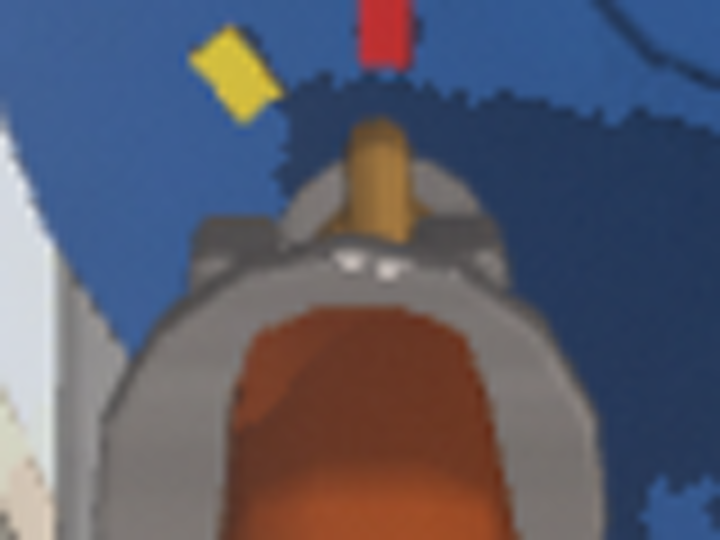

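move_arm([
  [0.15,0.16,0,0,0,-0.045,-1],
  [0.3,0.33,0,0,0,-0.09,-1],
  [0.5,0.52,0,0,0,-0.135,-1],
  [0.65,0.69,0.1,0,0,-0.18,-1],
  [0.7,0.74,0.2,0,0,-0.212,-1],
  [0.7,0.74,0.2,0,0,-0.212,-1],
  [0.7,0.74,0.2,0,0,-0.212,-1],
])

```text
t: 19.2
tool_pos: [0.5605, 0.0497, 0.2158]
orientation: [2.844, 0.337, 0.536]
force: [0.7, 1.1, -1.6]
opening: 0.0145
```

```bash
python3 look.py 2 .67 -.0005 -.002 w20
```

```text
19.2 0.014522599965877245 [ 0.7  1.1 -1.6]
shares [ 0.03  -0.013  0.253] [ 0.0006  0.0014 -0.0011]  rows>= 0.5
```

View pics/w20c.png

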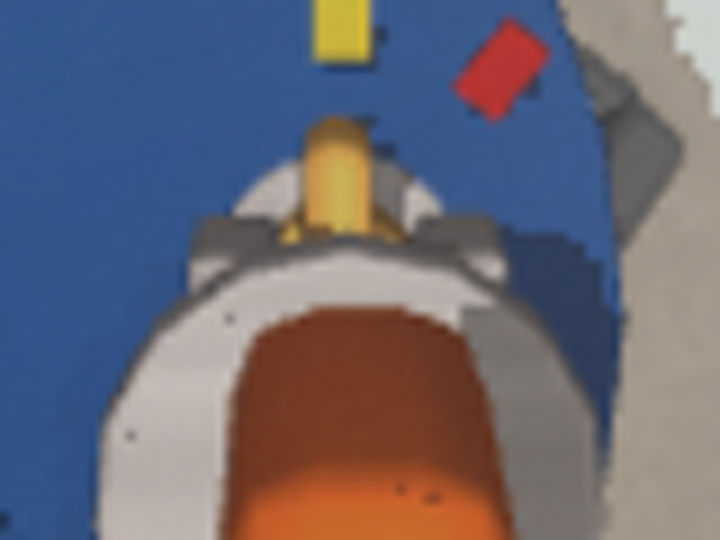

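move_arm([
  [0.03,-0.009,0.06,0,0,0,-1],
  [0.03,-0.009,0.12,0,0,0,-1],
  [0.03,-0.009,0.19,0,0,0,-1],
  [0.03,-0.009,0.255,0,0,0,-1],
])

```text
t: 19.65
tool_pos: [0.573, 0.0469, 0.1928]
orientation: [2.842, 0.343, 0.535]
force: [0.2, -0.2, -1.0]
opening: 0.0145
```

```bash
python3 st.py 2 .67 -.009 -.0005 -.002;python3 st.py 2 -.1 -.009 -.0005 -.002
```

```text
19.65 0.0145 [ 0.2 -0.2 -1. ] [0.11 0.21 0.02] [ 0.16 -0.31  1.97 -0.27  1.12  1.56]
shares [-0.    -0.002 -0.008] [0.0006 0.0014 0.0003]  rows>= 0.0
19.65 0.0145 [ 0.2 -0.2 -1. ] [0.11 0.21 0.02] [ 0.16 -0.31  1.97 -0.27  1.12  1.56]
shares [-0.015 -0.004 -0.008] [0.0011 0.0011 0.2454]  rows>= 5.1
```

move_arm([
  [0,0,0,0,0,0.045,-1],
  [-0.003,0,0,0,0,0.09,-1],
  [-0.006,0,0,0,0,0.135,-1],
  [-0.009,-0.002,0,0,0,0.18,-1],
  [-0.012,-0.003,0,0,0,0.22,-1],
  [-0.015,-0.004,0,0,0,0.245,-1],
  [-0.015,-0.004,0,0,0,0.245,-1],
  [-0.015,-0.004,0,0,0,0.245,-1],
])

```text
t: 20.45
tool_pos: [0.5713, 0.0465, 0.1925]
orientation: [2.892, -0.781, 0.65]
force: [-0.1, 0.0, -1.6]
opening: 0.0145
```

move_arm([
  [0,0,0,0,0,-0.03,-1],
  [0,0,-0.1,0,0,-0.03,-1],
  [0,0,-0.35,0,0,-0.03,-1],
  [0,0,-0.5,0,0,-0.03,-1],
  [0,0,-0.5,0,0,-0.03,-1],
])

```text
t: 20.95
tool_pos: [0.5538, 0.0564, 0.2426]
orientation: [2.909, -0.645, 0.65]
force: [0.6, 0.4, -0.4]
opening: 0.0147
```

```bash
python3 look.py 2 .01 -.0005 -.002 w21;  python3 st.py 1 .655 .02 -.0005 -.002;python3 st.py 3 .655 .02 -.0005 -.002
```

```text
20.95 0.014653793181574639 [ 0.6  0.4 -0.4]
shares [-0.03   0.013  0.534] [ 0.0002 -0.001  -0.0053]  rows>= 1.1
21.0 0.0146 [-0.6 -0.9 -0.8] [0.19 0.32 0.01] [ 0.19 -0.38  1.95 -0.26  1.23  2.24]
shares [-0.012 -0.709  0.226] [ 7.000e-04 -2.000e-04 -2.104e-01]  rows>= 4.4
21.0 0.0146 [-0.6 -0.9 -0.8] [0.19 0.32 0.01] [ 0.19 -0.38  1.95 -0.26  1.23  2.24]
shares [-0.717  0.005  0.227] [ 7.000e-04 -2.000e-04 -2.104e-01]  rows>= 4.4
```

View pics/w21.png

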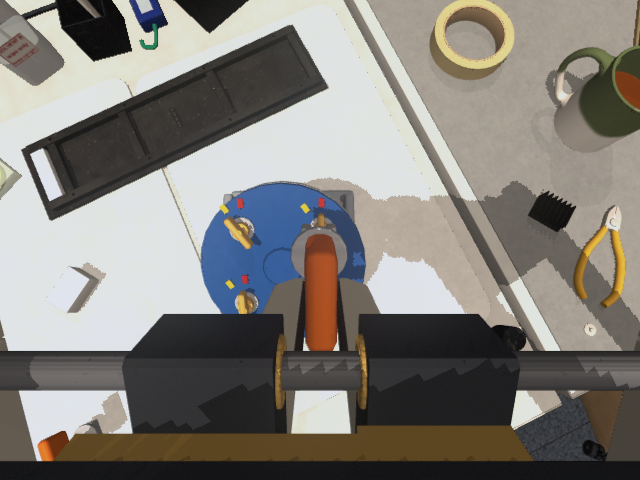

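move_arm([
  [0,-0.16,0,0,0,-0.045,-1],
  [0,-0.33,0,0,0,-0.09,-1],
  [0,-0.5,0,0,0,-0.135,-1],
  [0,-0.66,0.1,0,0,-0.18,-1],
  [0,-0.7,0.22,0,0,-0.21,-1],
  [0,-0.7,0.22,0,0,-0.21,-1],
  [0,-0.7,0.22,0,0,-0.21,-1],
])

```text
t: 21.7
tool_pos: [0.5899, 0.1148, 0.2172]
orientation: [2.848, 0.316, 0.536]
force: [-0.6, 0.2, -1.1]
opening: 0.0144
```

```bash
python3 look.py 1 .655 -.0005 -.002 w22
```

```text
21.7 0.014399215536492276 [-0.6  0.2 -1.1]
shares [ 0.026 -0.011  0.268] [ 0.0007  0.0019 -0.0009]  rows>= 0.5
```

View pics/w22c.png

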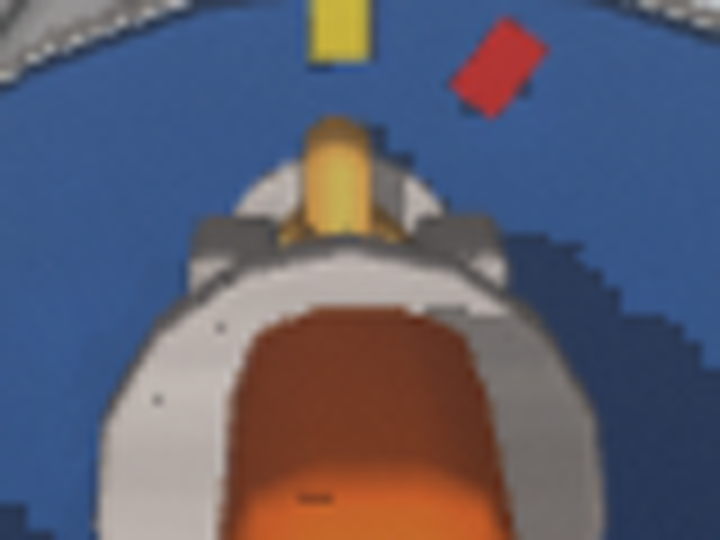

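View pics/w22.png

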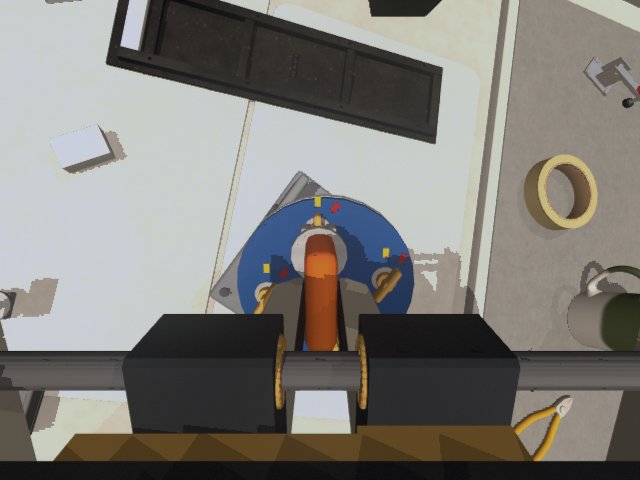

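Nut 2 (388,283) points at its red mark. Insert on nut 1.

move_arm([
  [0.026,-0.008,0.07,0,0,0,-1],
  [0.026,-0.008,0.13,0,0,0,-1],
  [0.026,-0.008,0.2,0,0,0,-1],
  [0.026,-0.008,0.265,0,0,0,-1],
])

```text
t: 22.15
tool_pos: [0.6029, 0.1115, 0.1943]
orientation: [2.847, 0.32, 0.538]
force: [-0.2, -0.1, -1.9]
opening: 0.0141
```

```bash
python3 st.py 1 .655 -.009 -.0005 -.002;python3 st.py 1 -.1 -.009 -.0005 -.002
```

```text
22.15 0.0141 [-0.2 -0.1 -1.9] [ 0.1   0.27 -0.02] [ 0.28 -0.16  1.85 -0.31  1.14  1.71]
shares [-0.008 -0.005  0.005] [ 0.0007  0.0013 -0.0002]  rows>= 0.0
22.15 0.0141 [-0.2 -0.1 -1.9] [ 0.1   0.27 -0.02] [ 0.28 -0.16  1.85 -0.31  1.14  1.71]
shares [-0.024 -0.007  0.005] [0.0012 0.001  0.2401]  rows>= 5.0
```

move_arm([
  [-0.008,-0.003,0.005,0,0,0.045,-1],
  [-0.012,-0.004,0.005,0,0,0.09,-1],
  [-0.015,-0.005,0.005,0,0,0.135,-1],
  [-0.018,-0.006,0.005,0,0,0.18,-1],
  [-0.022,-0.007,0.005,0,0,0.22,-1],
  [-0.022,-0.007,0.005,0,0,0.24,-1],
  [-0.022,-0.007,0.005,0,0,0.24,-1],
  [-0.022,-0.007,0.005,0,0,0.24,-1],
])

```text
t: 22.95
tool_pos: [0.6006, 0.1114, 0.193]
orientation: [2.892, -0.781, 0.65]
force: [-1.3, -2.9, -1.9]
opening: 0.0143
```

move_arm([
  [0,0,0,0,0,-0.03,-1],
  [0,0,-0.1,0,0,-0.03,-1],
  [0,0,-0.35,0,0,-0.03,-1],
  [0,0,-0.5,0,0,-0.03,-1],
  [0,0,-0.5,0,0,-0.03,-1],
])

```text
t: 23.45
tool_pos: [0.5831, 0.1219, 0.2433]
orientation: [2.91, -0.645, 0.65]
force: [0.3, -0.0, 0.2]
opening: 0.0147
```

```bash
python3 look.py 1 .01 -.0005 -.002 w23;  python3 st.py 3 .655 .02 -.0005 -.002
```

```text
23.45 0.014693919657352162 [ 0.3 -0.   0.2]
shares [-0.027  0.021  0.543] [-0.0001 -0.0009 -0.0052]  rows>= 1.1
23.5 0.0145 [ 0.6  0.5 -1.4] [ 0.17  0.25 -0.01] [ 0.31 -0.23  1.82 -0.31  1.23  2.38]
shares [-0.711  0.723  0.236] [ 0.0005 -0.0003 -0.2103]  rows>= 4.4
```

View pics/w23.png

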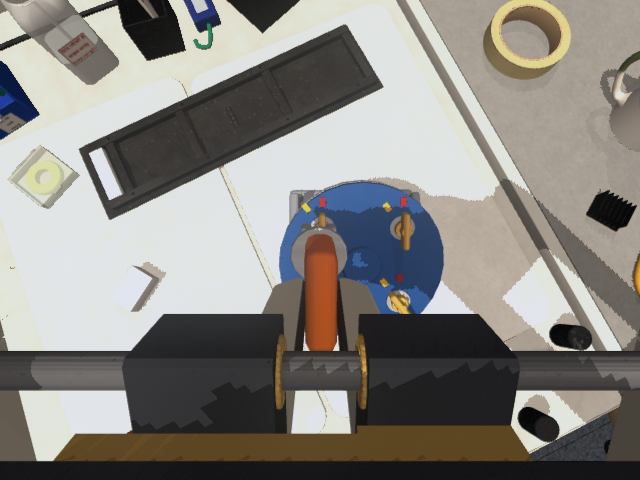

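Nut 1 and nut 2 at red. Now nut 3.

move_arm([
  [-0.16,0.16,0,0,0,-0.045,-1],
  [-0.33,0.33,0,0,0,-0.09,-1],
  [-0.5,0.5,0,0,0,-0.135,-1],
  [-0.66,0.66,0.1,0,0,-0.18,-1],
  [-0.7,0.715,0.22,0,0,-0.21,-1],
  [-0.7,0.715,0.22,0,0,-0.21,-1],
  [-0.7,0.715,0.22,0,0,-0.21,-1],
])

```text
t: 24.2
tool_pos: [0.5024, 0.0787, 0.1893]
orientation: [2.848, 0.316, 0.539]
force: [0.1, -0.1, -0.5]
opening: 0.0145
```

```bash
python3 look.py 3 .655 -.0005 -.002 w24
```

```text
24.2 0.014459236441318277 [ 0.1 -0.1 -0.5]
shares [ 0.009 -0.003  0.288] [ 0.0007  0.0014 -0.0011]  rows>= 0.6
```

View pics/w24c.png

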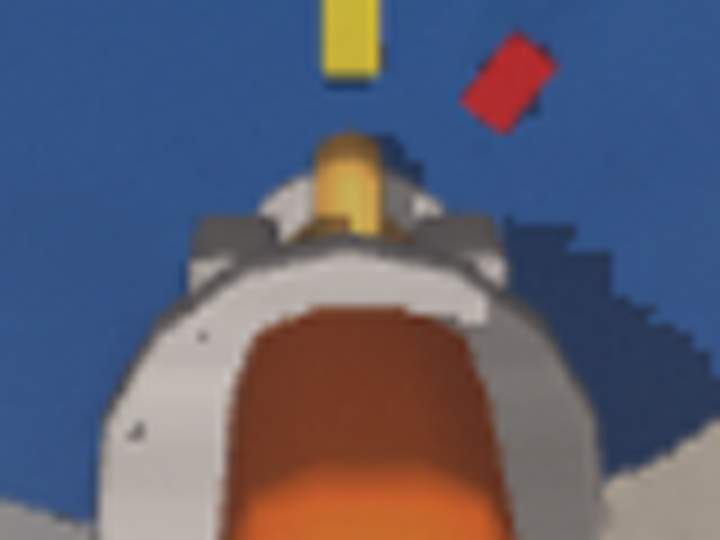

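move_arm([
  [0.009,0,0.09,0,0,0,-1],
  [0.009,0,0.15,0,0,0,-1],
  [0.009,0,0.22,0,0,0,-1],
  [0.009,0,0.285,0,0,0,-1],
])

```text
t: 24.65
tool_pos: [0.5143, 0.0738, 0.1633]
orientation: [2.847, 0.32, 0.538]
force: [0.1, 0.2, -1.3]
opening: 0.0146
```

```bash
python3 st.py 3 .655 -.009 -.0005 -.002;python3 st.py 3 -.1 -.009 -.0005 -.002
```

```text
24.65 0.0146 [ 0.1  0.2 -1.3] [0.14 0.27 0.01] [ 0.25 -0.44  2.12 -0.3   1.13  1.68]
shares [-0.    -0.001 -0.003] [ 0.0007  0.0014 -0.0001]  rows>= 0.0
24.65 0.0146 [ 0.1  0.2 -1.3] [0.14 0.27 0.01] [ 0.25 -0.44  2.12 -0.3   1.13  1.68]
shares [-0.015 -0.003 -0.002] [0.0012 0.0011 0.2403]  rows>= 5.0
```

move_arm([
  [0,0,0,0,0,0.045,-1],
  [-0.003,0,0,0,0,0.09,-1],
  [-0.006,0,0,0,0,0.135,-1],
  [-0.009,-0.002,0,0,0,0.18,-1],
  [-0.012,-0.003,0,0,0,0.22,-1],
  [-0.015,-0.003,0,0,0,0.24,-1],
  [-0.015,-0.003,0,0,0,0.24,-1],
  [-0.015,-0.003,0,0,0,0.24,-1],
])

```text
t: 25.45
tool_pos: [0.5125, 0.0735, 0.163]
orientation: [2.892, -0.781, 0.65]
force: [-0.9, -0.8, -2.2]
opening: 0.0146
```

move_arm([
  [0,0,0,0,0,-0.03,-1],
  [0,0,-0.1,0,0,-0.03,-1],
  [0,0,-0.35,0,0,-0.03,-1],
  [0,0,-0.7,0,0,-0.03,-1],
  [0,0,-0.9,0,0,-0.03,-1],
  [0,0,-0.9,0,0,-0.03,-1],
])

```text
t: 26.05
tool_pos: [0.4798, 0.0912, 0.2502]
orientation: [2.91, -0.645, 0.652]
force: [1.4, 0.0, -0.4]
opening: 0.0144
```

```bash
python3 - <<'E'
from fit import *
s=read_state();print(s["t"],s["tool_pos"])
c=cam("wrist","w25");o,X,Y,n=cover()
hsv=cv2.cvtColor(c["frame"],cv2.COLOR_RGB2HSV)
for k,(i,j) in enumerate(NUT):
    P=o+i*X+j*Y+.02*n;u,v=proj(c,P)[0].round().astype(int)
    for thr in (90,110,150):
        m=((hsv[...,0]>=12)&(hsv[...,0]<32)&(hsv[...,1]>120)&(hsv[...,2]>thr)).astype(np.uint8)
        nn,l,st,ce=cv2.connectedComponentsWithStats(m,connectivity=4)
        lab=l[v,u]
        if lab==0: continue
        yy,xx=np.nonzero(l==lab)
        w=np.array([onplane(c,a,b,P,n)-P for a,b in zip(xx,yy)]);L=np.c_[w@X,w@Y]*1e3
        vx,vy,_,_=cv2.fitLine(L.astype(np.float32),cv2.DIST_HUBER,0,.01,.01).ravel()
        print(k+1,thr,st[lab,4],L.mean(0).round(2),"ang",round(float(np.arctan2(vy,vx)),3))
# tray-bound: wrench upright above rest
go((.4375,.3365,.19),frame((np.cos(-.066),np.sin(-.066),0),(0,0,-1)))
E
```

```text
26.05 [0.47978934 0.09118109 0.25019809]
1 90 307 [ 0.6  -1.61] ang 0.023
1 110 244 [ 0.57 -0.32] ang 0.026
1 150 217 [0.59 0.03] ang 0.03
2 90 300 [ 0.24 -0.25] ang 0.042
2 110 300 [ 0.24 -0.25] ang 0.042
2 150 282 [ 0.38 -0.09] ang 0.033
3 90 196 [ 5.42 -0.01] ang 0.005
3 110 194 [ 5.3  -0.02] ang -0.01
3 150 131 [5.28 1.31] ang -0.146
4 90 288 [ 1.71 -1.79] ang 0.016
4 110 264 [ 1.49 -1.51] ang 0.034
4 150 186 [0.81 0.05] ang 0.049
shares [-1.529 -2.05  -0.075] [ 0.0252 -0.1379 -0.1159]  rows>= 5.1
```

View pics/w25.png

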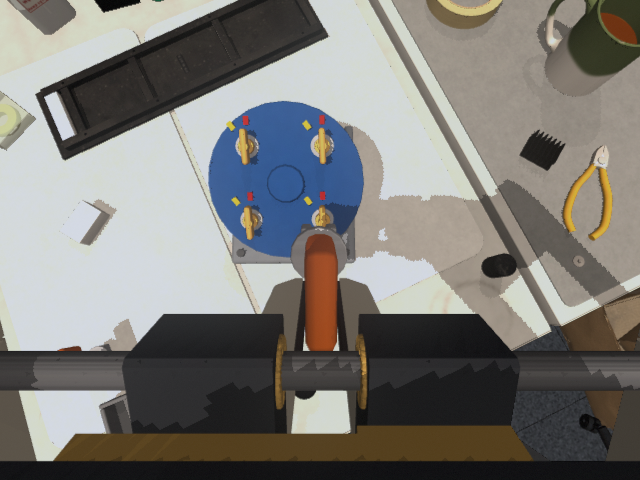

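move_arm([
  [-0.12,-0.16,-0.1,0.004,-0.023,-0.019,-1],
  [-0.25,-0.33,-0.15,0.008,-0.046,-0.038,-1],
  [-0.38,-0.5,-0.15,0.0125,-0.069,-0.058,-1],
  [-0.5,-0.66,-0.15,0.017,-0.092,-0.077,-1],
  [-0.63,-0.83,-0.15,0.021,-0.115,-0.096,-1],
  [-0.76,-1,-0.15,0.025,-0.138,-0.116,-1],
  [-0.76,-1,-0.15,0.025,-0.138,-0.116,-1],
])

```text
t: 26.8
tool_pos: [0.4519, 0.2127, 0.2228]
orientation: [3.136, -0.102, -0.019]
force: [-0.3, -0.5, -1.6]
opening: 0.0147
```

```bash
python3 - <<'E'
from fit import *
s=read_state();print(s["t"],s["tool_pos"],s["q"].round(2))
go((.438,.334,.18),frame((np.cos(-.066),np.sin(-.066),0),(0,0,-1)))
E
```

```text
26.8 [0.45185821 0.21271073 0.22281334] [ 0.34 -0.14  1.71  0.    1.59  1.97]
shares [-0.212 -1.203  0.426] [0.0013 0.0038 0.0002]  rows>= 2.6
```

move_arm([
  [-0.08,-0.45,0,0,0,0,-1],
  [-0.16,-0.85,0,0,0,0,-1],
  [-0.2,-1,0.1,0.001,0.004,0,-1],
  [-0.2,-1,0.15,0.001,0.004,0,-1],
])

```text
t: 27.2
tool_pos: [0.4379, 0.3144, 0.2098]
orientation: [3.139, -0.102, 0.012]
force: [-0.5, -1.1, -1.6]
opening: 0.0147
```

```bash
python3 - <<'E'
from fit import *
s=read_state();print(s["t"],s["tool_pos"],s["q"].round(2))
go((.438,.334,.14),frame((np.cos(-.066),np.sin(-.066),0),(0,0,-1)))
E
```

```text
27.2 [0.43789572 0.31435609 0.20976873] [ 0.53 -0.05  1.64 -0.    1.54  2.17]
shares [-0.017 -0.196  0.698] [ 0.0001 -0.0024  0.0003]  rows>= 1.4
```

move_arm([
  [-0.01,-0.2,0.1,0,0,0,-1],
  [-0.01,-0.2,0.4,0,0,0,-1],
  [-0.01,-0.2,0.65,0,-0.001,0,-1],
  [-0.01,-0.2,0.65,0,-0.001,0,-1],
  [-0.01,-0.2,0.65,0,-0.001,0,-1],
])

```text
t: 27.7
tool_pos: [0.4397, 0.3321, 0.1463]
orientation: [3.139, -0.106, 0.006]
force: [0.1, 0.0, -0.3]
opening: 0.0146
```

```bash
python3 - <<'E'
from fit import *
s=read_state();print(s["t"],s["tool_pos"],s["force"])
go((.438,.334,.0725),frame((np.cos(-.066),np.sin(-.066),0),(0,0,-1)))
c=cam("scene");crop(c,160,220,290,370,4,"s26");cam("wrist","w26")
E
```

```text
27.7 [0.43974879 0.33209758 0.14632744] [ 0.08069103  0.01037188 -0.33508291]
shares [-0.022 -0.018  0.738] [ 0.0002 -0.0013 -0.0005]  rows>= 1.5
```

View pics/s26.png

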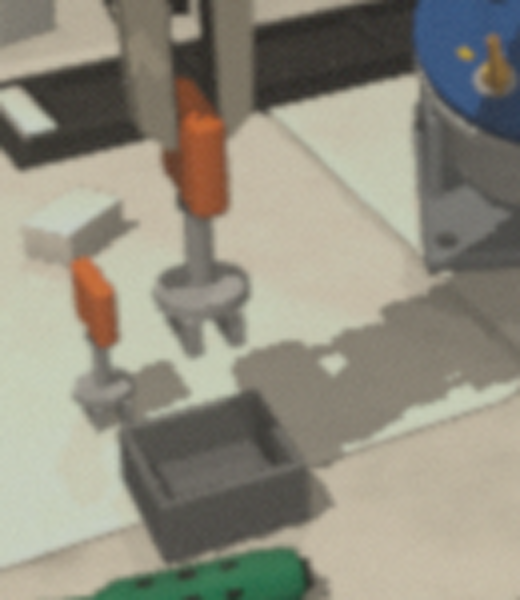

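View pics/w26.png

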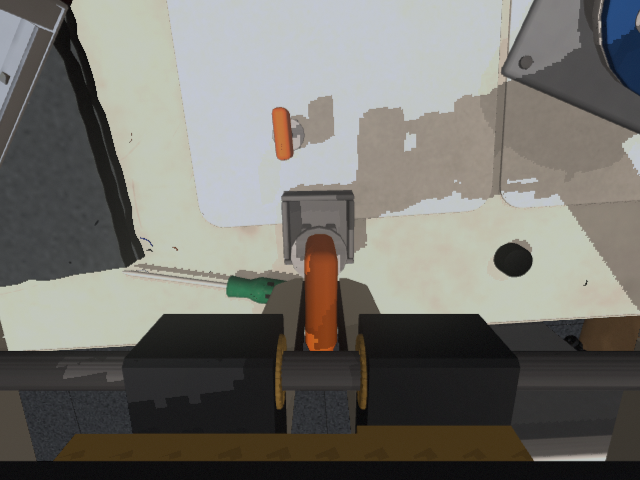

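move_arm([
  [-0.02,-0.018,0.2,0,0,0,-1],
  [-0.02,-0.018,0.45,0,0,0,-1],
  [-0.02,-0.018,0.62,0,0,0,-1],
  [-0.02,-0.018,0.7,0,0,0,-1],
  [-0.02,-0.018,0.7,0,0,0,-1],
  [-0.02,-0.018,0.7,0,0,0,-1],
])

```text
t: 28.4
tool_pos: [0.4392, 0.3358, 0.0781]
orientation: [-3.138, 0.104, -0.01]
force: [1.2, -0.4, -0.0]
opening: 0.0146
```

```bash
python3 - <<'E'
from fit import *
s=read_state();print(s["t"],s["tool_pos"],s["force"])
go((.438,.334,.0715),frame((np.cos(-.066),np.sin(-.066),0),(0,0,-1)))
c=cam("scene");crop(c,160,220,290,370,4,"s27")
E
```

```text
28.4 [0.43920038 0.33581288 0.07806785] [ 1.18016728 -0.35627423 -0.04318775]
shares [-0.011  0.019  0.066] [-0.0005 -0.0021 -0.    ]  rows>= 0.1
```

View pics/s27.png

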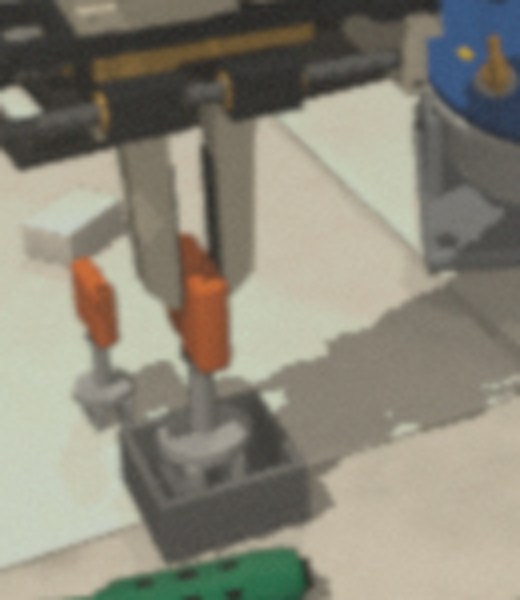

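In the tray, about 5-6 mm above its floor. Lower gently, fix y.

move_arm([
  [-0.01,0.015,0.02,0,0,0,-1],
  [-0.01,0.015,0.04,0,0,0,-1],
  [-0.01,0.015,0.06,0,0,0,-1],
  [-0.01,0.015,0.065,0,0,0,-1],
  [-0.01,0.015,0.065,0,0,0,-1],
])

```text
t: 28.95
tool_pos: [0.4376, 0.3342, 0.0708]
orientation: [-3.139, 0.103, -0.009]
force: [-1.2, -0.2, 5.1]
opening: 0.0146
```

```bash
python3 - <<'E'
from fit import *
s=read_state();print(s["t"],s["tool_pos"],s["force"],s["wrist_torque"])
E
```

```text
28.95 [0.43760751 0.33424066 0.07081376] [-1.24640647 -0.1908077   5.05568317] [-0.1538942   0.30036519 -0.03458217]
```

move_arm([
  [0,0,0,0,0,0,-0.55],
  [0,0,0,0,0,0,-0.4],
  [0,0,0,0,0,0,-0.1],
  [0,0,0,0,0,0,0.2],
  [0,0,0,0,0,0,0.3],
  [0,0,0,0,0,0,0.3],
  [0,0,0,0,0,0,0.3],
  [0,0,0,0,0,0,0.3],
])

```text
t: 29.75
tool_pos: [0.4372, 0.3339, 0.07]
orientation: [-3.14, 0.103, -0.007]
force: [0.6, -0.2, -0.9]
opening: 0.0602
```

```bash
python3 - <<'E'
from fit import *
s=read_state();print(s["t"],s["tool_pos"],s["opening"],s["force"])
c=cam("scene");crop(c,160,220,290,370,4,"s28");cam("wrist","w28")
E
```

```text
29.75 [0.43719001 0.3339296  0.06997874] 0.06023994604214875 [ 0.62025897 -0.19751168 -0.86507785]
```

View pics/s28.png

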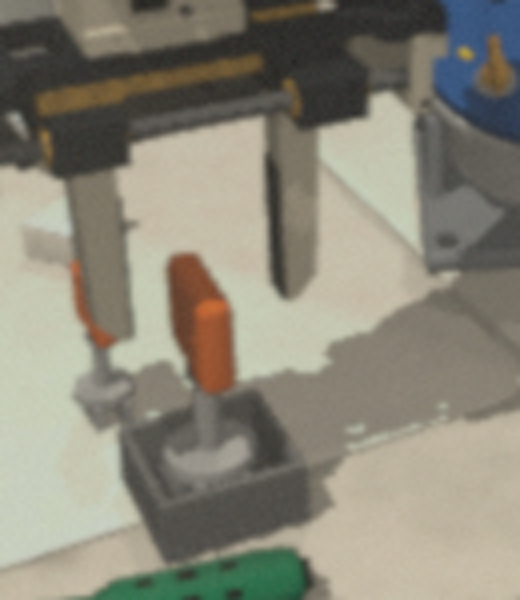

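View pics/w28.png

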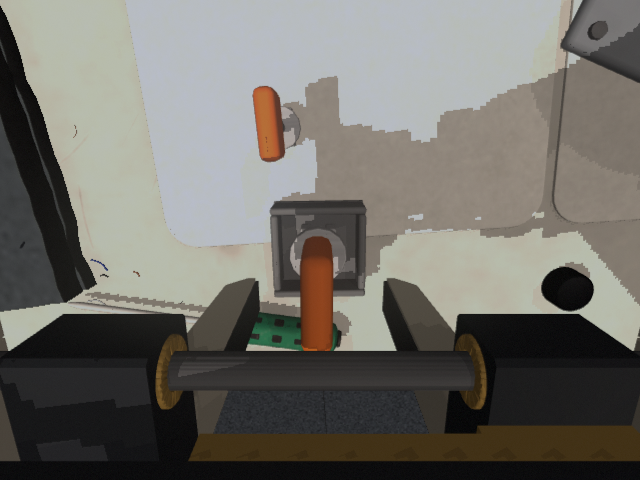

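Upright and free. Retreat straight up.

move_arm([
  [0,0,-0.15,0,0,0,0.3],
  [0,0,-0.4,0,0,0,0.3],
  [0,0,-0.7,0,0,0,0.3],
  [0,0,-1,0,0,0,0.3],
  [0,0,-1,0,0,0,0.3],
])

```text
t: 30.35
tool_pos: [0.4395, 0.3357, 0.1768]
orientation: [-3.134, 0.103, -0.02]
force: [1.0, -0.7, 0.3]
opening: 0.0601
```

move_arm([
  [0,0,-0.3,0,0,0,0.3],
  [-0.2,0,-0.6,0,0,0,0.3],
  [-0.2,0,-0.6,0,0,0,0.3],
  [-0.2,0,-0.6,0,0,0,0.3],
  [-0.2,0,-0.6,0,0,0,0.3],
])

```text
t: 30.85
tool_pos: [0.4162, 0.3348, 0.2287]
orientation: [3.139, -0.103, 0.005]
force: [-0.3, -0.2, -0.7]
opening: 0.0606
```

```bash
python3 - <<'E'
from fit import *
s=read_state();print(s["t"],s["tool_pos"],s["opening"],s["force"])
c=cam("scene");crop(c,155,190,345,370,4,"s29");cam("wrist","w29");cam("top","t29")
E
```

```text
30.85 [0.41615718 0.33480783 0.22867085] 0.06057133051063408 [-0.3374068  -0.20694903 -0.65380886]
```

View pics/s29.png

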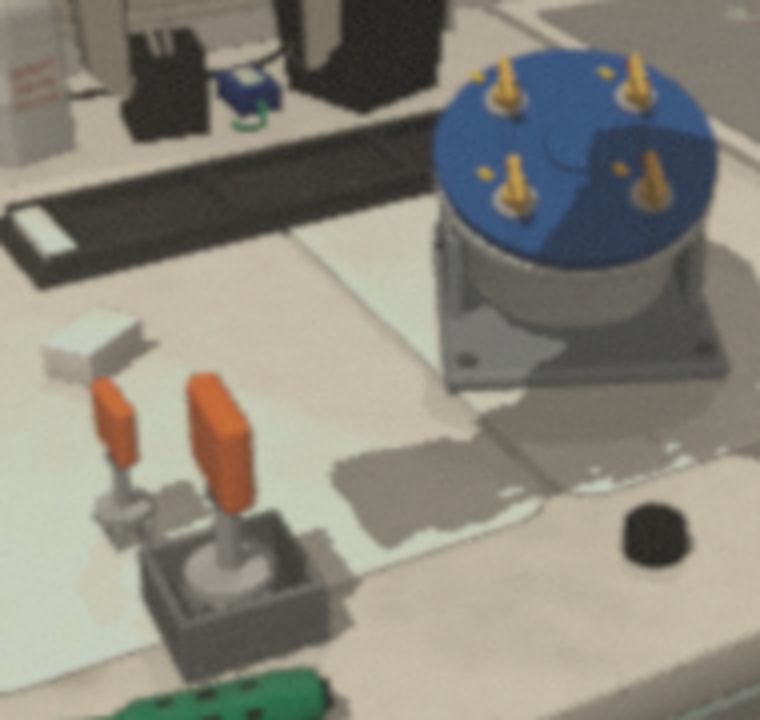

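View pics/w29.png

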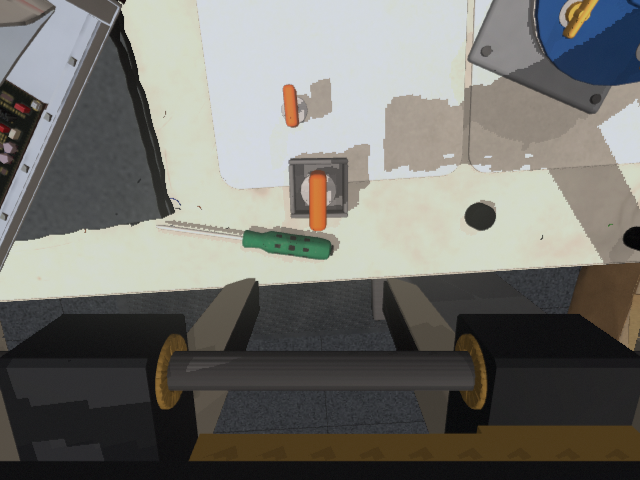

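View pics/t29.png

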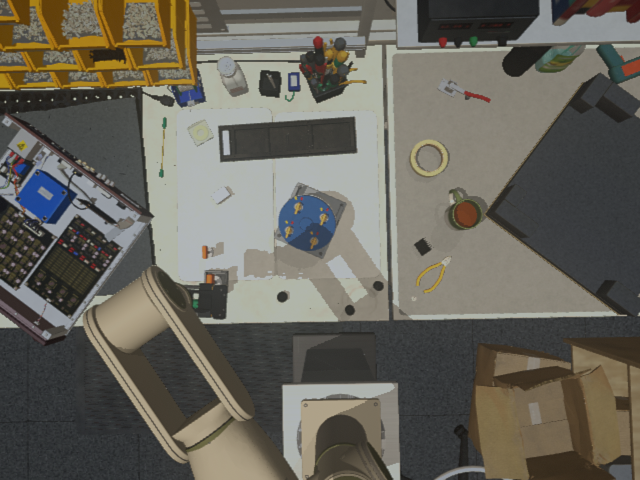

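The wrench stands upright in its tray (scene crop 225,570), all four wings point at red, and the bystanders look unmoved. I'll hand it in.

```bash
python3 -c "
from plant import *
print(close_job())"
```

```text
the job is handed in; nothing more can be done
None
```

I tightened all four nuts with the large wrench in cross order and stood it back upright in its tray. I then handed the job in at about 31 s; no verdict was reported. The half-way pass went 1, 3, 2, 4 and the tight pass went 4, 2, 1, 3.

- **Nuts:** After the first pass the wings of nuts 1 to 3 measured about 0.65–0.68 rad from the cover's x. I took nut 4 as the same by eye, with its wing at the yellow mark. At the end nuts 1, 2 and 4 measured about 0.02–0.05 rad (q about 1.25–1.28). Nut 3 was partly hidden by the wrench, so its reading (-0.15 to 0.005) is unreliable, but the last scene view shows all four wings up-slope at the red marks.
- **Wrench and bench:** The last pictures show the wrench upright near the tray's centre, the gripper open and well clear, and the bystanders in view where they were.
- **What went wrong:** My first try at fitting nut 1 landed on top of the wing at about 38 N and tilted the wrench slightly in the grip. I lifted, corrected about 1 mm by the wrist camera, and every later fit went on without force.

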